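# Latch the vial cassette into the shaker cradle

### The arm

A 6-joint arm with a two-finger parallel gripper is mounted at the origin on the work surface. World frame = base frame: x ahead of the robot, y to its left, z up, the work surface at z = 0. Lengths are in m, angles in rad, forces in N, time in s.
With the tool pointing down it reaches from about 0.375 to 0.975 m from the base axis. Payload 3.8 kg.
Tool frame: the origin (TCP) lies between the finger pads; the fingertips stand 22 mm ahead of it and the grasp point (between the pads) lies 3 mm ahead of it (bot.finger_overhang is the distance from the TCP to the fingertips, in m); x points along the fingers, y is the direction in which the jaws open and shut, and the axes are right-handed (so a half turn about x gives the same grasp; the last joint's range is limited). The gripper opens to 85 mm and grips with 20 to 120 N. Pads are 22 mm wide; open, the fingers measure 114 mm over their backs; the gripper's body (76 mm by 85 mm) begins 54 mm behind the grasp point. The pads swing forward as they close: fully open they stand 13 mm farther back than shut.
Start: joints at [-1.31, 0.264, 1.604, -0, 1.274, -0.037], TCP at [0.198, -0.645, 0.232] pointing down, gripper open.
Joint ranges: [-2.63, 2.63], [-0.94, 2.18], [0.31, 2.57], [-1.31, 4.45], [0, 2.66], [-2.55, 2.55]. Speed limits (rad/s): [2.57, 2.57, 3.14, 3.14, 3.14, 3.14].

### API

Orientations are given as a rotation vector (axis times angle).
In Python, from workcell import bot gives the robot as it stands. The module is installed in compiled form; this text tells all that it offers.
- The arm moves only by the tool arm_command, never from a script. Its argument "series" is a list that holds one entry, the list of rows, each a list of 7 numbers: the turn, a rotation vector about the tool's x, y, z in rad, then the shift along the tool's x, y, z in cm, then the opening, from 0 (shut) to 1 (fully open). In form: [[[rx, ry, rz, x, y, z, grip], ...]]. A call has 1 to 10 rows; each row shifts and turns the pose as measured when the row begins, along the tool's axes as they then stand; what a row does not reach is not made up. A row lasts 1/10 s, in which the tool goes at most 50 mm and 8.59 degrees, less where a joint would pass 70% of its speed; a pose out of reach is approached as far as the arm can. A call is refused whole if a number of a shift passes 5 or a number of a turn 0.15, either way. A call with a gripper value outside its range is refused whole. The fingers move at their own pace and stop on an object; "newtons" is the grip in N (left out, the last holds). Time passes only in rows, so rows that do not move let the fingers close. It gives the time, the measured TCP pose, the force and the opening at its end, in the units of the state.
- bot.read_state(): the state, without advancing time (a new reading comes with each control period).
- bot.read_camera(name): name is "side" or "top" or "wrist"; returns (picture, depth): 420x560x3 uint8, blue, green, red; 420x560 float32, m along the optical axis (not along the pixel's ray), 0 where there is no reading.
- bot.camera_info(name): a dict with "K" (3x3 intrinsics, pixels), "extrinsics" (4x4, takes a point from camera to world coordinates). Camera axes: x right, y down, z forward; pixel columns grow to the right and rows downward; lengths in m; the calibration is good to about 2 mm. A picture is of the moment at which its call begins: read the wrist's pose just before it. camera_info takes no time and is no camera call; for the wrist camera it gives the pose at the moment of the call.
- bot.finish_job(): hands the job in, once; it reports no verdict.
The state is a dict: "time": time; "q": joint angles; "joint_vel": joint speeds; "joint_torque": joint torques, N m; "tool_pos": TCP position; "tcp_rot": TCP orientation; "wrist_force": force on the tool from outside, world axes, zero at the start; "torque": the same for the moment, N m; "width": opening from 0.0 (shut) to 1.0 (fully open).
Only numpy, scipy, OpenCV 4.12 (cv2) and the standard library are available. Lean on these libraries where they do the work, as an engineer would, in place of code of your own. Each camera call takes 0.05 s, during which the arm holds its last target.

### The job

The vial cassette is standing on its end on the bench: ease it over a quarter turn, without letting it topple, so that it stands on its grey base on the bench with its catch on top, and let go of it. Then take it again and set it down in the bed of the cradle with the hook of its catch facing away from the latch. Finally swing the latch's wire bail over, hook its crossbar behind the catch and press the lever down past centre until it lies flat, so that the cassette is drawn up against the latch block; leave the jars and other things on the bench where they are.

Things in the scene. Friction and masses are not known exactly. Their poses are not given: they have to be found in the camera images.
- cassette: Plain aluminium box, dark slots on its sides, grey base, 110 (own x) x 60 (own y, the width to grip) x 80 mm (own z), 0.4 to 0.7 kg. Origin: centre of the 110 x 60 base; own z points to the top face, which carries the catch. Starts standing on its -x end (110 mm tall), own x up, catch looking sideways. In the bed own x must point along the cradle's x.
- catch (a point): Point at cassette (-20, 0, 84) mm where the crossbar lies when hooked, 4 mm above the top face. The catch: dark post 26 mm wide (own y), own x -36 to -24 mm, 16 mm tall; a 4 mm thick lip at its top overhangs to x = -19.5, leaving a 12 mm high notch open to own +x. The crossbar comes down on the +x side of the lip onto the top face.
- cradle: Fixed. Origin on the bench under the latch block's front face, x from block along bed, z up. Base plate x -120 to 130, y +-55, 20 mm thick. Latch block x -115 to 0, y +-32, top z 100 mm. Bed x 0 to 122, y +-33, slippery white floor z 20 mm; 8 mm thick walls on both sides and far end, tops z 34. Cassette home: base centre at (55, 0, 20) mm, 3 mm play to each side, 12 mm lengthwise.
- lever_pivot (a point): Fixed point on the cradle at (-35, 0, 116) mm: lever's axle, parallel to cradle y.
- lever (a joint): Lever angle, rad: 0 = closed, flat over the latch block, pointing to cradle -x; pi/2 = upright; 1.95 = fully open, leaning to the bed. Starts 1.65 to 1.85. Handle: steel plate 24 mm wide, 8 mm thick, with a 12 mm round end bar, 84 mm long from the axle. Stays where left (friction 0.12 N m). With the bail hooked, dead centre is at about 0.3 rad; below that the spring pulls it shut.
- lever_tip (a point): Centre of the lever's end bar (32 mm wide along cradle y), 78 mm from the axle.
- bail (a joint): Bail angle relative to the lever, rad; the bail points at elevation (bail - lever) from cradle +x, turning up and over towards -x. 4.3 = thrown back on its stop, as at the start, on the far side of the lever from the bed. Turns nearly freely and falls to either side when let go.
- bail_pivot (a point): Axle of the bail on the lever, 30 mm from the lever's axle, on the line 0.2 rad beyond the handle's (at lever = 0: 29.4 mm behind and 6 mm below the lever's axle). It moves with the lever.
- bail_bar (a point): Middle of the bail's crossbar (8 mm round, along cradle y, 38 mm free between the side rods), 93.5 mm from bail_pivot. The side rods are sprung: they stretch up to 12 mm at 2 N per mm. They pass on either side of the lever, and the crossbar passes over the lever's tip.
- bail_grip (a point): Centre of the bail's black grip barrel, 18 mm across, 26 mm long along cradle y, on a bent stem: 115.5 mm from bail_pivot along the bail and 42 mm to the side that is up when hooked. Best pinched by its flat ends (along cradle y), so that it can turn between the fingers.
- jar_a: Bystander: clear jar with a red lid, 76 mm across, 105 mm tall; origin under its centre. Leave alone.
- jar_b: Bystander: clear jar with a red lid, 76 mm across, 105 mm tall; origin under its centre. Leave alone.
- jar_c: Bystander: clear jar with a red lid, 76 mm across, 105 mm tall; origin under its centre. Leave alone.
- jar_d: Bystander: clear jar with a red lid, 76 mm across, 85 mm tall; origin under its centre. Leave alone.
- beaker: Bystander: empty clear beaker, 90 mm across, 100 mm tall; origin under its centre. Leave alone.
- spare_lid: Bystander: red jar lid lying flat, 76 mm across, 18 mm tall; origin under its centre. Leave alone.
- probe: Bystander: white probe thermometer lying flat, 185 mm long, 16 mm tall, origin near its middle. Leave alone.
There are look-alikes about, which are no part of the job. What is shaped like the cassette but blue or green is not meant.

How it is judged:
By the outcome, as a careful person would: the job done as asked, in the order asked, and still so for the second after the job is handed in, with the robot touching nothing.
It also fails if it takes over 67 s, if anything falls off the work surface, if the arm or the gripper's body presses on something with over 40 N, if the wrist force passes 120 N, or if a joint passes its speed limit or range.

## Working session

There is one attempt and no reset: what is moved stays moved. The work goes in short steps, Python scripts to look and compute and a tool call to move; the robot and the scene stay as the last step left them, time stands still between calls to the robot, and variables do not carry over. Pictures are saved under pics/ and viewed, and the job is handed in when it is done.

Besides the shell and the picture viewer there is one more tool, called after ">>>" by a JSON object that holds its "fn" and its "kwargs", one argument or row to a line. arm_command: Moves the arm, as the interface text tells. Its arguments: {"type":"object","properties":{"series":{"type":"array"},"newtons":{"type":"number"}},"required":["series"]}

```bash
mkdir -p pics; cat > h.py <<'E'
import numpy as np, cv2
from scipy.spatial.transform import Rotation as R
from workcell import bot
def snap(n,tag):
    inf=bot.camera_info(n); im,d=bot.read_camera(n)
    cv2.imwrite(f'pics/{tag}.png',im); np.savez(f'pics/{tag}.npz',im=im,d=d,K=inf['K'],E=inf['extrinsics'])
    return im,d,np.array(inf['K']),np.array(inf['extrinsics'])
def load(tag):
    z=np.load(f'pics/{tag}.npz'); return z['im'],z['d'],z['K'],z['E']
def cloud(d,K,E):
    v,u=np.mgrid[:d.shape[0],:d.shape[1]]
    P=np.stack([(u-K[0,2])/K[0,0]*d,(v-K[1,2])/K[1,1]*d,d],-1)
    return P@E[:3,:3].T+E[:3,3]
def proj(p,K,E):
    c=(np.asarray(p)-E[:3,3])@E[:3,:3]; return (c[...,:2]/c[...,2:])*[K[0,0],K[1,1]]+[K[0,2],K[1,2]]
E
python3 - <<'E'
from h import *
np.set_printoptions(precision=4,suppress=True)
s=bot.read_state(); print({k:np.round(v,4) for k,v in s.items()}, bot.finger_overhang)
for n in ['side','top','wrist']:
    im,d,K,E=snap(n,n+'0'); print(n,K,E)
E
```

```text
{'time': np.float64(0.0), 'q': array([-1.3099,  0.2648,  1.6054, -0.    ,  1.2737, -0.0369]), 'joint_vel': array([-0.0003,  0.0004, -0.0017,  0.0013, -0.    , -0.0013]), 'joint_torque': array([ -0.0003, -51.5118, -36.7314,  -0.0003,   0.0128,  -0.    ]), 'tool_pos': array([ 0.1979, -0.6446,  0.2303]), 'tcp_rot': array([ 2.0619,  0.3117, -2.0624]), 'wrist_force': array([ 0.2268, -1.0124,  0.0308]), 'torque': array([ 0.0067, -0.019 ,  0.0494]), 'width': np.float64(0.9988)} 0.022
side [[426.4806   0.     278.8564]
 [  0.     426.4806 209.8242]
 [  0.       0.       1.    ]] [[-0.9149 -0.3105  0.2579  0.2045]
 [-0.4036  0.6921 -0.5984  0.8392]
 [ 0.0073 -0.6516 -0.7585  1.0836]
 [ 0.      0.      0.      1.    ]]
top [[483.963    0.     282.7398]
 [  0.     483.963  212.0057]
 [  0.       0.       1.    ]] [[-0.0299 -0.9802  0.1959  0.2618]
 [-0.9996  0.0296 -0.0044  0.057 ]
 [-0.0015 -0.1959 -0.9806  1.5034]
 [ 0.      0.      0.      1.    ]]
wrist [[298.3458   0.     282.7386]
 [  0.     298.3458 213.8901]
 [  0.       0.       1.    ]] [[ 0.2936 -0.9182 -0.2659  0.2654]
 [-0.9559 -0.2825 -0.08   -0.6248]
 [-0.0016  0.2777 -0.9607  0.3725]
 [ 0.      0.      0.      1.    ]]
```

View pics/side0.png

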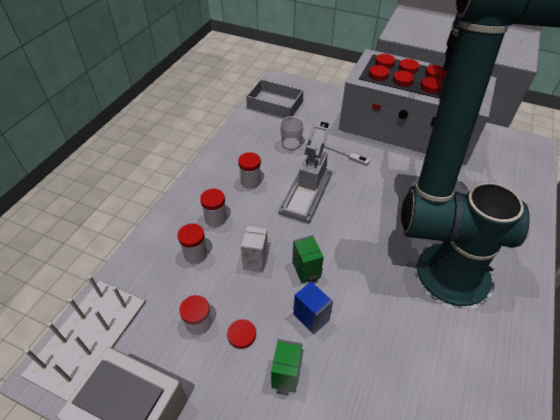

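View pics/top0.png

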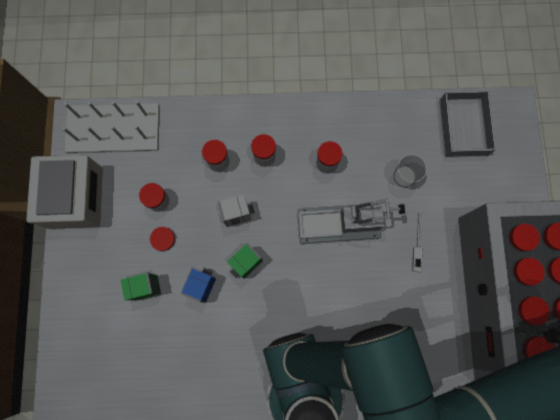

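View pics/wrist0.png

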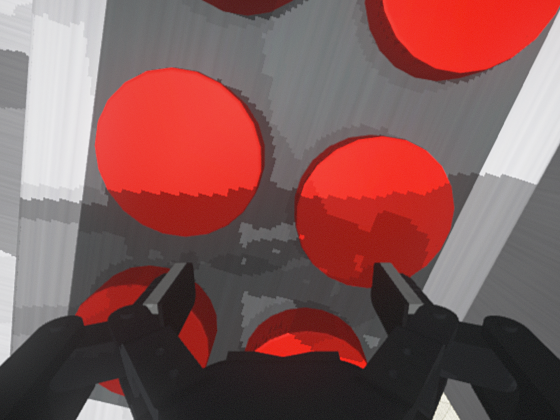

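Candidates for the cassette in the top view are a grey box (234,209), a blue box (198,285), and green boxes (245,261) and (139,286). The description (plain aluminium) picks the grey box at top (234,209), side (255,248). The cradle is at top (345,222). I'll check with close crops.

```bash
python3 - <<'E'
from h import *
im,d,K,E=load('top0'); im2,d2,K2,E2=load('side0')
a=cv2.resize(im[180:240,200:280],(400,300),interpolation=3)
b=cv2.resize(im[190:250,290:420],(650//2*2//2*2,300),interpolation=3)[:, :400*2]
c=cv2.resize(im2[210:280,220:290],(400,400)[:2],interpolation=3)[:300]
e=cv2.resize(im2[115:225,270:380],(400,400),interpolation=3)
cv2.imwrite('pics/crop1.png',np.vstack([np.hstack([a,cv2.resize(c,(400,300))]),np.hstack([cv2.resize(b,(400,300)),cv2.resize(e,(400,300))])]))
np.set_printoptions(precision=4,suppress=True)
P=cloud(d,K,E)
for n,(r0,r1,c0,c1) in dict(cas=(190,230,212,262),crad=(195,245,290,420)).items():
    q=P[r0:r1,c0:c1].reshape(-1,3); print(n,'max z',q[:,2].max())
q=P[190:230,212:262].reshape(-1,3); t=q[(q[:,2]>.1)&(q[:,2]<.125)]; print(len(t),t.mean(0)); print(cv2.minAreaRect((t[:,:2]*1000).astype(np.float32)))
P2=cloud(d2,K2,E2)
q=P2[210:290,230:280].reshape(-1,3); t=q[(q[:,2]>.1)&(q[:,2]<.125)&(abs(q[:,1]-.18)<.1)]; print(len(t),t.mean(0)); print(cv2.minAreaRect((t[:,:2]*1000).astype(np.float32)))
for PP,(r0,r1,c0,c1) in ((P,(195,245,290,420)),(P2,(110,220,270,345))):
    q=PP[r0:r1,c0:c1].reshape(-1,3)
    for lo,hi in ((.012,.024),(.028,.036),(.093,.104),(.11,.25)):
        t=q[(q[:,2]>lo)&(q[:,2]<hi)]; print(lo,len(t),cv2.minAreaRect((t[:,:2]*1000).astype(np.float32)))
E
```

```text
cas max z 1.5034027570819293
crad max z 1.5034027570819293
566 [0.5563 0.1968 0.1101]
((557.1527709960938, 196.94586181640625), (62.21515655517578, 80.08138275146484), 14.216808319091797)
521 [0.5578 0.1985 0.1094]
((559.152099609375, 197.24488830566406), (61.112945556640625, 83.78089141845703), 13.965808868408203)
0.012 1332 ((513.8013305664062, -185.57662963867188), (378.53387451171875, 119.9953384399414), 88.48165130615234)
0.028 238 ((511.1708679199219, -119.29783630371094), (95.14360046386719, 242.3184356689453), 1.9988433122634888)
0.093 584 ((520.0137939453125, -185.70103454589844), (65.28575134277344, 117.01639556884766), 1.7326809167861938)
0.11 440 ((521.49853515625, -211.25399780273438), (56.11697006225586, 148.24615478515625), 3.1044464111328125)
0.012 1053 ((556.103271484375, -287.4417724609375), (287.8903503417969, 594.5870361328125), 27.371061325073242)
0.028 297 ((630.0057373046875, -246.79278564453125), (283.9691162109375, 518.8995361328125), 4.519302845001221)
0.093 411 ((604.5838012695312, -306.39508056640625), (211.73651123046875, 380.2090148925781), 5.199159622192383)
0.11 390 ((523.167724609375, -211.7242431640625), (54.77571487426758, 153.38720703125), 2.4391303062438965)
```

View pics/crop1.png

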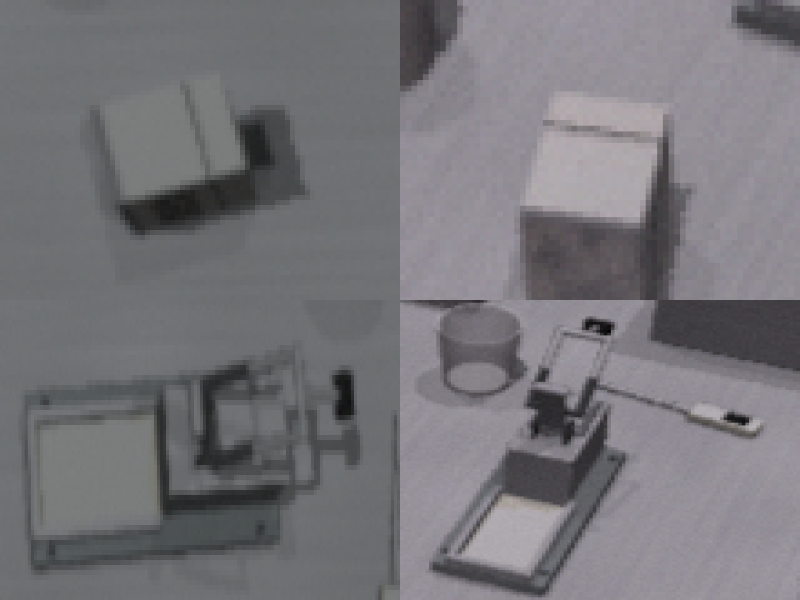

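The crops confirm it: a plain aluminium box whose dark catch sits low on its -y side (top view right). The green and blue boxes are look-alikes. The cradle's bed points to world +y, and the bail is thrown back over the block with its black grip at top (402,209).

```bash
python3 - <<'E'
from h import *
np.set_printoptions(precision=4,suppress=True)
s=bot.read_state(); print('R\n',R.from_rotvec(s['tcp_rot']).as_matrix())
Rt=R.from_rotvec(s['tcp_rot']).as_matrix()
E=load('wrist0')[3]; print('cam in tool',Rt.T@(E[:3,3]-s['tool_pos']))
for tag in('top0','side0'):
    im,d,K,E=load(tag);P=cloud(d,K,E);P[d==0]=np.nan
    q=P.reshape(-1,3); c=im.reshape(-1,3).astype(int)
    m=(q[:,0]>.43)&(q[:,0]<.61)&(q[:,1]>-.36)&(q[:,1]<.04)
    for lo,hi in ((.014,.027),(.028,.04),(.094,.105),(.13,.25)):
        t=q[m&(q[:,2]>lo)&(q[:,2]<hi)]; print(tag,lo,len(t),cv2.minAreaRect((t[:,:2]*1000).astype(np.float32)), t[:,2].mean(),t[:,2].max())
    # black grip
    t=q[m&(c.max(1)<45)&(q[:,2]>.13)]; print('grip',len(t),t.mean(0) if len(t) else 0, np.percentile(t,[2,98],axis=0))
    # objects
    mask=((P[...,2]>.05)&(P[...,0]>.2)&(P[...,0]<.9)&(P[...,2]<.14)).astype(np.uint8)
    n,l,st,ce=cv2.connectedComponentsWithStats(mask)
    for i in range(1,n):
        if st[i,4]>60:
            pp=P[l==i]; print(' obj',ce[i].astype(int),np.nanpercentile(pp,2,axis=0),np.nanpercentile(pp,98,axis=0))
E
```

```text
R
 [[-0.0005  0.2934 -0.956 ]
 [ 0.0017 -0.956  -0.2934]
 [-1.     -0.0018 -0.0001]]
cam in tool [-0.1419  0.0005 -0.0704]
top0 0.014 1446 ((510.8376159667969, -178.36366271972656), (369.06317138671875, 132.06971740722656), 85.2691421508789) 0.020415887942349713 0.026987482110492733
top0 0.028 324 ((511.1708679199219, -119.29783630371094), (95.14360046386719, 242.3184356689453), 1.9988433122634888) 0.033900168478883816 0.03993438445907227
top0 0.094 596 ((519.6585693359375, -185.693603515625), (64.67434692382812, 116.78132629394531), 2.1786704063415527) 0.09995740665597636 0.10495203593767721
top0 0.13 429 ((521.49853515625, -211.25399780273438), (56.11697006225586, 148.24615478515625), 3.1044464111328125) 0.18341551925221217 0.2141344837225101
grip 70 [ 0.5214 -0.229   0.1756] [[ 0.4959 -0.2853  0.1466]
 [ 0.5418 -0.1581  0.1977]]
 obj [470 132] [ 0.7258 -0.619   0.0503] [ 0.8953 -0.4773  0.0649]
 obj [263 148] [0.71   0.071  0.0552] [0.7801 0.1378 0.1133]
 obj [214 153] [0.6975 0.2189 0.0547] [0.7665 0.2858 0.1123]
 obj [328 155] [ 0.6818 -0.1282  0.0548] [ 0.7501 -0.0606  0.1127]

[... 1968 characters left out ...]
.053 ] [0.4495 0.2135 0.1133]
 obj [312 302] [0.2911 0.2719 0.0539] [0.38   0.3466 0.1131]
 obj [116 292] [0.8133 0.4853 0.0559] [0.8227 0.4946 0.1132]
 obj [194 310] [0.5741 0.4129 0.054 ] [0.6434 0.4813 0.0901]
 obj [ 74 304] [0.8921 0.5584 0.0523] [0.8996 0.5676 0.1123]
 obj [ 98 316] [0.8127 0.5588 0.0531] [0.8222 0.5675 0.1129]
 obj [ 53 328] [0.8922 0.6313 0.0512] [0.8997 0.6406 0.1138]
 obj [ 79 341] [0.8132 0.6311 0.0514] [0.8235 0.6404 0.114 ]
 obj [285 361] [0.3039 0.4364 0.0568] [0.3689 0.5195 0.1132]
 obj [130 387] [0.5289 0.627  0.0637] [0.725  0.7848 0.1392]
 obj [ 32 355] [0.8925 0.7035 0.0507] [0.8993 0.7133 0.1128]
 obj [ 57 368] [0.8132 0.7045 0.0517] [0.8217 0.7132 0.1134]
```

```bash
cat >> h.py <<'E'
from scipy.linalg import logm,expm
def T(Rm,p):
    t=np.eye(4);t[:3,:3]=Rm;t[:3,3]=p;return t
def cur():
    s=bot.read_state(); return T(R.from_rotvec(s['tcp_rot']).as_matrix(),s['tool_pos']),s
def plan(tgt,N=None,start=None,vmax=4.5,wmax=.14):
    c=cur()[0] if start is None else start
    X=np.real(logm(np.linalg.inv(c)@tgt)); 
    w=np.array([X[2,1],X[0,2],X[1,0]])
    n=N or int(max(1,np.ceil(np.linalg.norm(X[:3,3])*100/vmax),np.ceil(np.linalg.norm(w)/wmax)))
    D=expm(X/n); r=R.from_matrix(D[:3,:3]).as_rotvec()
    print(n,'x',np.round(r,3).tolist(),np.round(D[:3,3]*100,2).tolist(),'| total turn',np.round(w,3),'dpos',np.round(tgt[:3,3]-c[:3,3],4))
def rep():
    c,s=cur(); print('t %.2f'%s['time'],'pos',np.round(s['tool_pos'],4),'q',np.round(s['q'],3),'F',np.round(s['wrist_force'],1),'w %.3f'%s['width'])
# cassette
YAW=np.deg2rad(14.1); u=np.array([-np.sin(YAW),np.cos(YAW),0]); yt=np.array([np.cos(YAW),np.sin(YAW),0]); Z=np.array([0,0,1.])
def toolR(a,u=u,yt=yt):  # a: tilt, pointing toward +u
    x=u*np.sin(a)-Z*np.cos(a); return np.stack([x,yt,np.cross(x,yt)],1)
E
python3 - <<'E'
from h import *
a=np.deg2rad(50); Rg=toolR(a)
G=np.array([.558,.1975,.075])-.010*u
print('G',G, 'TCP grasp',G-.003*Rg[:,0])
pre=G-.13*Rg[:,0]; print('pre',pre)
up=T(cur()[0][:3,:3],[.198,-.645,.38])
plan(up)
mid=T(toolR(0),[.48,-.02,.38]); plan(mid,start=up)
plan(T(Rg,pre),start=mid)
E
```

```text
G [0.56043615 0.18780128 0.075     ] TCP grasp [0.56099601 0.18557238 0.07692836]
pre [0.58469674 0.09121582 0.15856239]
4 x [-0.0, -0.0, -0.0] [-3.74, 0.0, -0.0] | total turn [-0. -0.  0.] dpos [ 1.000e-04 -3.000e-04  1.495e-01]
17 x [-0.089, -0.0, 0.0] [0.0, -0.6, -4.41] | total turn [-1.519e+00 -1.000e-03  1.000e-03] dpos [0.282 0.625 0.   ]
7 x [0.0, 0.125, -0.0] [3.48, 1.84, 0.06] | total turn [0.    0.873 0.   ] dpos [ 0.1047  0.1112 -0.2214]
```

>>> {"fn": "arm_command", "kwargs": {
  "series": [
    [[0,0,0,-3.8,0,0,1],[0,0,0,-3.8,0,0,1],[0,0,0,-3.8,0,0,1],[0,0,0,-3.8,0,0,1],[-0.09,0,0,0,-0.6,-4.4,1],[-0.09,0,0,0,-0.6,-4.4,1],[-0.09,0,0,0,-0.6,-4.4,1],[-0.09,0,0,0,-0.6,-4.4,1],[-0.09,0,0,0,-0.6,-4.4,1],[-0.09,0,0,0,-0.6,-4.4,1]]
  ]
}}

```text
time: 1.15
tool_pos: [0.4067, -0.4811, 0.382]
tcp_rot: [1.724, 0.787, -1.722]
wrist_force: [0.9, -0.2, -0.4]
width: 1.0
```

>>> {"fn": "arm_command", "kwargs": {
  "series": [
    [[-0.09,0,0,0,-0.6,-4.4,1],[-0.09,0,0,0,-0.6,-4.4,1],[-0.09,0,0,0,-0.6,-4.4,1],[-0.09,0,0,0,-0.6,-4.4,1],[-0.09,0,0,0,-0.6,-4.4,1],[-0.09,0,0,0,-0.6,-4.4,1],[-0.09,0,0,0,-0.6,-4.4,1],[-0.09,0,0,0,-0.6,-4.4,1],[-0.09,0,0,0,-0.6,-4.4,1]]
  ]
}}

```text
time: 2.05
tool_pos: [0.493, -0.0853, 0.3809]
tcp_rot: [1.127, 1.282, -1.116]
wrist_force: [-0.0, 0.9, 0.1]
width: 0.995
```

```bash
python3 - <<'E'
from h import *
rep(); im,d,K,E=snap('wrist','w1')
a=np.deg2rad(50); Rg=toolR(a); G=np.array([.558,.1975,.075])-.010*u
plan(T(Rg,G-.13*Rg[:,0]))
E
```

```text
t 2.05 pos [ 0.493  -0.0853  0.3809] q [-0.231 -0.121  1.745  0.014  1.529 -0.353] F [-0.   0.9  0.1] w 0.995
7 x [-0.016, 0.121, -0.007] [3.86, 1.81, -0.83] | total turn [-0.111  0.848 -0.046] dpos [ 0.093   0.1702 -0.223 ]
```

View pics/w1.png

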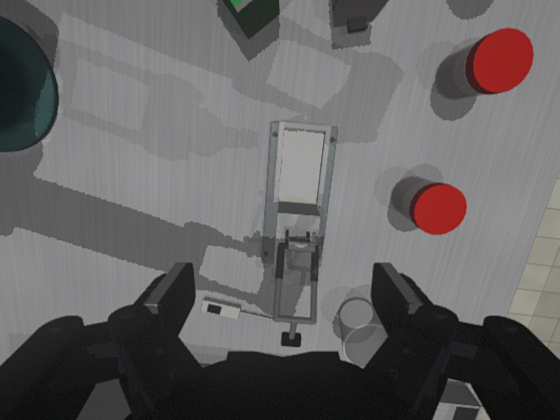

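The wrist view shows the white bed at (300,165), the lever at (300,240), the bail crossbar at (293,321), the black grip at (291,339), and the cassette's dark catch at (358,24). I'll refine the cradle from this view.

```bash
python3 - <<'E'
from h import *
np.set_printoptions(precision=4,suppress=True)
im,d,K,E=load('w1');P=cloud(d,K,E);P[d==0]=np.nan
q=P.reshape(-1,3);c=im.reshape(-1,3).astype(int)
m=(q[:,0]>.43)&(q[:,0]<.61)&(q[:,1]>-.36)&(q[:,1]<.04)
for lo,hi in ((.028,.04),(.094,.105),(.13,.25)):
    t=q[m&(q[:,2]>lo)&(q[:,2]<hi)]; print(lo,len(t),cv2.minAreaRect((t[:,:2]*1000).astype(np.float32)),t[:,2].mean())
t=q[m&(c.min(1)>170)&(q[:,2]>.012)&(q[:,2]<.027)]; print('bed',len(t),cv2.minAreaRect((t[:,:2]*1000).astype(np.float32)))
# block top edges by y-extent line fit
t=q[m&(q[:,2]>.095)&(q[:,2]<.104)]
for name,(r0,r1,c0,c1) in dict(grip=(328,350,278,304)).items():
    pp=P[r0:r1,c0:c1][im[r0:r1,c0:c1].max(-1)<50]; pp=pp[pp[:,2]>.12]; print(name,len(pp),np.nanmedian(pp,0),np.nanpercentile(pp,[3,97],axis=0))
pp=P[310:330,270:316].reshape(-1,3); pp=pp[pp[:,2]>.15]; print('bar',len(pp),np.nanmedian(pp,0),np.nanpercentile(pp,[3,97],axis=0))
pp=P[225:250,285:316].reshape(-1,3); pp=pp[pp[:,2]>.17]; print('levertip',len(pp),np.nanmedian(pp,0),np.nanpercentile(pp,[3,97],axis=0))
# straight edges of block top: left & right edges by per-row
t=q[m&(q[:,2]>.014)&(q[:,2]<.045)]
for y in np.arange(-.1,.0,.01):
    s=t[abs(t[:,1]-y)<.004]; 
    w=s[s[:,2]>.029]; print(round(y,3),w[:,0].min(),w[:,0].max(),s[:,0].min(),s[:,0].max())
print(E[:3,3])
big=cv2.resize(im[110:360,240:360],(480,1000))[:600*1]
cv2.imwrite('pics/crop2.png',cv2.resize(im[110:360,240:360],(288,600)))
E
```

```text
0.028 1113 ((517.4343872070312, -64.6940689086914), (82.06612396240234, 130.66336059570312), 2.069148063659668) 0.033539860664251596
0.094 2114 ((521.8497924804688, -186.601806640625), (63.95854949951172, 115.59928131103516), 1.8693833351135254) 0.09970154337874239
0.13 1955 ((523.1629638671875, -212.28912353515625), (56.09903335571289, 148.01780700683594), 2.0672662258148193) 0.18499188500431046
bed 0 ((0.0, 0.0), (0.0, 0.0), 0.0)
grip 205 [ 0.5251 -0.2751  0.1919] [[ 0.5142 -0.2834  0.1842]
 [ 0.5374 -0.2702  0.1938]]
bar 409 [ 0.5244 -0.2334  0.2058] [[ 0.4987 -0.2503  0.1992]
 [ 0.5489 -0.2252  0.2084]]
levertip 230 [ 0.5194 -0.1418  0.196 ] [[ 0.5056 -0.1473  0.1908]
 [ 0.5347 -0.1383  0.1979]]
-0.1 0.47764346695234894 0.5594997868546566 0.46477900295957497 0.5724225850537015
-0.09 0.47780197618346415 0.558706146290473 0.4636039550520396 0.572860001486429
-0.08 0.4770437165932557 0.5586051336244544 0.4631013611898705 0.5725545698691937
-0.07 0.4772000374093136 0.5583152876273081 0.46316834452097855 0.5725519791194639
-0.06 0.476212973222277 0.5579857166806961 0.46225659459184676 0.5720236960829469
-0.05 0.47655027346628787 0.5572828918339879 0.462682807325241 0.5712769127290637
-0.04 0.4754284256037858 0.5576159038850893 0.4616047597455066 0.5715576110890481
-0.03 0.47574890602390285 0.556808119354721 0.46216341829407026 0.5706724436723862
-0.02 0.47468128181380875 0.5565484377119592 0.4608896269041467 0.5703016307802045
-0.01 0.47497305177121724 0.556287329475069 0.4603668164989566 0.5693388077269003
[ 0.4861 -0.0184  0.5242]
```

View pics/crop2.png

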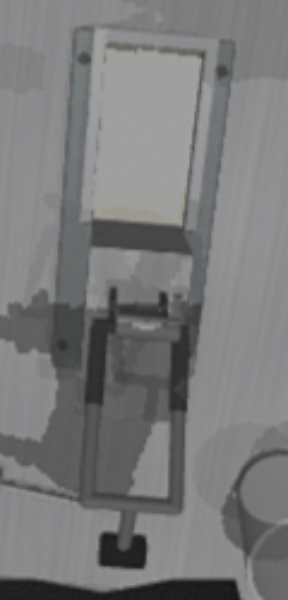

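>>> {"fn": "arm_command", "kwargs": {
  "series": [
    [[-0.016,0.12,-0.007,3.9,1.8,-0.8,1],[-0.016,0.12,-0.007,3.9,1.8,-0.8,1],[-0.016,0.12,-0.007,3.9,1.8,-0.8,1],[-0.016,0.12,-0.007,3.9,1.8,-0.8,1],[-0.016,0.12,-0.007,3.9,1.8,-0.8,1]]
  ]
}}

```text
time: 2.6
tool_pos: [0.5708, 0.0292, 0.2145]
tcp_rot: [1.44, 1.794, -0.717]
wrist_force: [-0.2, -0.4, -0.4]
width: 1.001
```

```bash
python3 - <<'E'
from h import *
rep(); 
a=np.deg2rad(50); Rg=toolR(a); G=np.array([.558,.1975,.075])-.010*u
plan(T(Rg,G-.13*Rg[:,0]))
E
```

```text
t 2.60 pos [0.5708 0.0292 0.2145] q [-0.312  0.255  1.775  0.541  1.475 -0.694] F [-0.2 -0.4 -0.4] w 1.001
2 x [-0.004, 0.121, -0.012] [4.0, 1.36, -0.41] | total turn [-0.007  0.242 -0.024] dpos [ 0.0139  0.062  -0.0559]
```

Cradle origin is about (0.5197, -0.129) with yaw 2°. The lever is at about 1.83 rad. Next is the approach to the cassette.

>>> {"fn": "arm_command", "kwargs": {
  "series": [
    [[-0.004,0.12,-0.012,4.0,1.4,-0.4,1],[-0.004,0.12,-0.012,4.0,1.4,-0.4,1],[0,0,0,0,0,0,1]]
  ]
}}

```text
time: 2.9
tool_pos: [0.5834, 0.0933, 0.1461]
tcp_rot: [1.567, 2.015, -0.573]
wrist_force: [-1.5, -0.5, -1.7]
width: 0.998
```

```bash
python3 - <<'E'
from h import *
np.set_printoptions(precision=4,suppress=True)
rep(); im,d,K,E=snap('wrist','w2')
a=np.deg2rad(50); Rg=toolR(a); G=np.array([.558,.1975,.075])-.010*u
plan(T(Rg,G-.003*Rg[:,0]))
P=cloud(d,K,E);q=P[d>0]
t=q[(q[:,2]>.106)&(q[:,2]<.115)&(abs(q[:,0]-.56)<.07)&(abs(q[:,1]-.2)<.07)]; print(len(t),t[:,2].mean(),cv2.minAreaRect((t[:,:2]*1000).astype(np.float32)))
E
```

```text
t 2.90 pos [0.5834 0.0933 0.1461] q [-0.289  0.454  1.773  0.728  1.504 -0.806] F [-1.5 -0.5 -1.7] w 0.998
3 x [-0.003, -0.004, 0.001] [4.03, 0.0, -0.17] | total turn [-0.008 -0.011  0.004] dpos [-0.0238  0.0935 -0.073 ]
5516 0.10983697498718593 ((559.8410034179688, 195.32608032226562), (60.45154571533203, 82.10757446289062), 14.05571460723877)
```

View pics/w2.png

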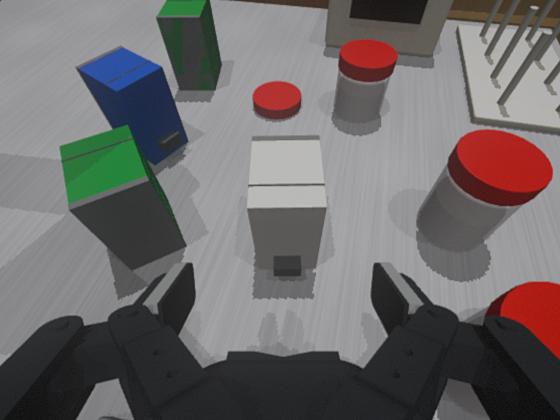

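The wrist view shows the aluminium cassette centred at (286,200), catch at (287,266), with both fingers clear on either side. I'm moving in.

```bash
python3 - <<'E'
from h import *
a=np.deg2rad(50); Rg=toolR(a); G=np.array([.559,.1965,.075])-.010*u
plan(T(Rg,G-.003*Rg[:,0]),N=4)
E
```

```text
4 x [-0.002, -0.003, 0.001] [3.0, 0.02, -0.11] | total turn [-0.008 -0.011  0.004] dpos [-0.0228  0.0925 -0.073 ]
```

>>> {"fn": "arm_command", "kwargs": {
  "series": [
    [[-0.002,-0.003,0.001,3.0,0,-0.1,1],[-0.002,-0.003,0.001,3.0,0,-0.1,1],[-0.002,-0.003,0.001,3.0,0,-0.1,1],[-0.002,-0.003,0.001,3.0,0,-0.1,1],[0,0,0,0,0,0,1]]
  ]
}}

```text
time: 3.45
tool_pos: [0.57, 0.1807, 0.0863]
tcp_rot: [1.554, 1.968, -0.557]
wrist_force: [-0.4, -0.8, -0.5]
width: 0.998
```

```bash
python3 - <<'E'
from h import *
rep()
a=np.deg2rad(50); Rg=toolR(a); G=np.array([.559,.1965,.075])-.010*u
plan(T(Rg,G-.003*Rg[:,0]),N=1)
E
```

```text
t 3.45 pos [0.57   0.1807 0.0863] q [-0.158  0.46   1.883  0.81   1.311 -0.842] F [-0.4 -0.8 -0.5] w 0.998
1 x [0.015, 0.018, -0.017] [1.04, -0.7, 0.32] | total turn [ 0.015  0.018 -0.017] dpos [-0.008   0.0039 -0.0094]
```

>>> {"fn": "arm_command", "kwargs": {
  "series": [
    [[0.015,0.02,-0.015,1.0,-0.7,0.3,1],[0,0,0,0,0,0,1]]
  ]
}}

```text
time: 3.65
tool_pos: [0.5646, 0.1832, 0.0822]
tcp_rot: [1.559, 1.99, -0.559]
wrist_force: [-0.5, 0.1, -0.2]
width: 1.0
```

```bash
python3 - <<'E'
from h import *
rep()
a=np.deg2rad(50); Rg=toolR(a); G=np.array([.559,.1965,.075])-.010*u
plan(T(Rg,G-.003*Rg[:,0]),N=1)
E
```

```text
t 3.65 pos [0.5646 0.1832 0.0822] q [-0.158  0.471  1.887  0.816  1.32  -0.845] F [-0.5  0.1 -0.2] w 1.000
1 x [0.006, 0.002, -0.007] [0.49, -0.22, 0.28] | total turn [ 0.006  0.002 -0.007] dpos [-0.0026  0.0013 -0.0053]
```

>>> {"fn": "arm_command", "kwargs": {
  "series": [
    [[0.008,0.002,-0.008,0.7,-0.35,0.4,1],[0,0,0,0,0,0,1]]
  ]
}}

```text
time: 3.85
tool_pos: [0.5629, 0.1832, 0.0767]
tcp_rot: [1.559, 1.993, -0.567]
wrist_force: [-0.6, 0.2, 0.0]
width: 1.002
```

```bash
python3 - <<'E'
from h import *
rep()
a=np.deg2rad(50); Rg=toolR(a); G=np.array([.559,.1965,.075])-.010*u
plan(T(Rg,G-.003*Rg[:,0]),N=1)
E
```

```text
t 3.85 pos [0.5629 0.1832 0.0767] q [-0.158  0.478  1.889  0.815  1.316 -0.845] F [-0.6  0.2  0. ] w 1.002
1 x [0.0, 0.002, -0.003] [0.1, -0.05, -0.12] | total turn [ 0.     0.002 -0.003] dpos [-0.0009  0.0013  0.0002]
```

Within 2 mm, so I'll close with 90 N.

>>> {"fn": "arm_command", "kwargs": {
  "series": [
    [[0,0,0,0,0,0,0.5],[0,0,0,0,0,0,0.5],[0,0,0,0,0,0,0.5],[0,0,0,0,0,0,0.5],[0,0,0,0,0,0,0.5]]
  ],
  "newtons": 90
}}

```text
time: 4.35
tool_pos: [0.5641, 0.182, 0.0775]
tcp_rot: [1.56, 1.991, -0.566]
wrist_force: [-0.4, -0.2, 0.5]
width: 0.687
```

```bash
python3 - <<'E'
from h import *
rep()
c,_=cur()
# lift 30 mm, then rotate to -40deg tilt with place location
lift=c.copy(); lift[2,3]+=.03; plan(lift,N=2)
Rl=toolR(np.deg2rad(-40))
E
```

```text
t 4.35 pos [0.5641 0.182  0.0775] q [-0.16   0.478  1.887  0.815  1.317 -0.845] F [-0.4 -0.2  0.5] w 0.687
2 x [0.0, 0.0, 0.0] [-0.97, 0.0, -1.15] | total turn [0. 0. 0.] dpos [0.   0.   0.03]
```

```bash
cat >> h.py <<'E'
import pickle,os
def save(n,o): pickle.dump(o,open(n+'.pkl','wb'))
def ld(n): return pickle.load(open(n+'.pkl','rb'))
E
python3 - <<'E'
from h import *
c,_=cur()
Tc=T(np.stack([Z,-yt,-u],1),np.array([.559,.1965,.055])+.04*u)
rel=np.linalg.inv(c)@Tc; save('rel',rel)
lift=c.copy(); lift[2,3]+=.045
goalc=T(np.stack([u,-yt,Z],1),np.array([.548,.16,.03]))
g=goalc@np.linalg.inv(rel); print(np.round(rel,3), g[:3,3])
plan(lift,N=3); plan(g,start=lift); plan(g,start=lift,N=13)
E
```

```text
[[-0.644 -0.005 -0.765  0.057]
 [ 0.003 -1.     0.003 -0.002]
 [-0.765 -0.     0.644 -0.018]
 [ 0.     0.     0.     1.   ]] [0.54391088 0.18216603 0.0853266 ]
3 x [0.0, 0.0, 0.0] [-0.97, 0.0, -1.15] | total turn [0. 0. 0.] dpos [0.    0.    0.045]
12 x [-0.001, -0.131, -0.0] [0.35, -0.16, 0.0] | total turn [-0.007 -1.571 -0.   ] dpos [-0.0202  0.0002 -0.0372]
13 x [-0.001, -0.121, -0.0] [0.32, -0.15, 0.0] | total turn [-0.007 -1.571 -0.   ] dpos [-0.0202  0.0002 -0.0372]
```

>>> {"fn": "arm_command", "kwargs": {
  "series": [
    [[0,0,0,-1.0,0,-1.2,0.5],[0,0,0,-1.0,0,-1.2,0.5],[0,0,0,-1.0,0,-1.2,0.5],[0,0,0,-0.5,0,-0.6,0.5]]
  ]
}}

```text
time: 4.75
tool_pos: [0.5621, 0.1816, 0.1326]
tcp_rot: [1.558, 1.992, -0.574]
wrist_force: [0.5, 0.4, -4.5]
width: 0.687
```

```bash
python3 - <<'E'
from h import *
rep(); snap('side','s2')
rel=ld('rel');goalc=T(np.stack([u,-yt,Z],1),np.array([.548,.16,.03]))
plan(goalc@np.linalg.inv(rel),N=12)
im=cv2.imread('pics/s2.png'); cv2.imwrite('pics/s2c.png',cv2.resize(im[150:330,180:400],(733,600)))
E
```

```text
t 4.75 pos [0.5621 0.1816 0.1326] q [-0.159  0.398  1.874  0.795  1.381 -0.771] F [ 0.5  0.4 -4.5] w 0.687
12 x [-0.001, -0.131, 0.0] [0.45, -0.15, 0.02] | total turn [-0.007 -1.568  0.004] dpos [-0.0187  0.0005 -0.0484]
```

View pics/s2c.png

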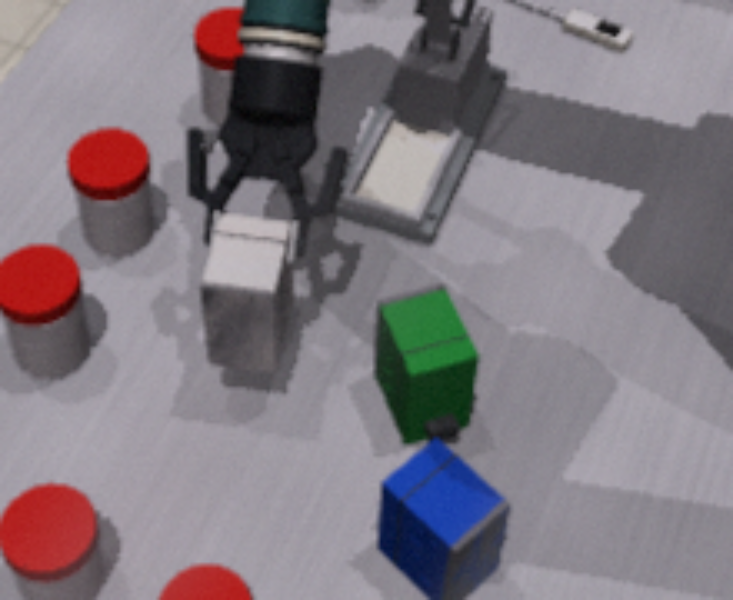

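The cassette is held level and clear of the bench at about (250,290) in the crop. Now the quarter turn.

>>> {"fn": "arm_command", "kwargs": {
  "series": [
    [[0,-0.131,0,0.2,-0.15,0,0.5],[0,-0.131,0,0.2,-0.15,0,0.5],[0,-0.131,0,0.2,-0.15,0,0.5],[0,-0.131,0,0.3,-0.15,0,0.5],[0,-0.131,0,0.3,-0.15,0,0.5],[0,-0.131,0,0.3,-0.15,0,0.5]]
  ]
}}

```text
time: 5.4
tool_pos: [0.5521, 0.1815, 0.1222]
tcp_rot: [1.073, 1.356, -1.014]
wrist_force: [-1.4, -0.4, -5.8]
width: 0.687
```

```bash
python3 - <<'E'
from h import *
rep()
rel=ld('rel');goalc=T(np.stack([u,-yt,Z],1),np.array([.548,.16,.03]))
plan(goalc@np.linalg.inv(rel))
E
```

```text
t 5.40 pos [0.5521 0.1815 0.1222] q [ 0.241  0.179  1.92   0.066  1.043 -0.024] F [-1.4 -0.4 -5.8] w 0.687
6 x [-0.003, -0.126, 0.002] [0.6, -0.13, -0.2] | total turn [-0.016 -0.757  0.01 ] dpos [-0.0082  0.0007 -0.0368]
```

>>> {"fn": "arm_command", "kwargs": {
  "series": [
    [[-0.003,-0.131,0.002,0.4,-0.15,-0.1,0.5],[-0.003,-0.131,0.002,0.4,-0.15,-0.1,0.5],[-0.003,-0.131,0.002,0.5,-0.15,-0.2,0.5],[-0.003,-0.131,0.002,0.5,-0.15,-0.2,0.5],[-0.003,-0.131,0.002,0.5,-0.15,-0.2,0.5],[-0.003,-0.131,0.002,0.5,-0.15,-0.2,0.5],[0,0,0,0,0,0,0.5]]
  ]
}}

```text
time: 6.1
tool_pos: [0.5371, 0.1872, 0.0954]
tcp_rot: [0.551, 0.689, -1.242]
wrist_force: [-1.3, -0.5, -5.4]
width: 0.686
```

```bash
python3 - <<'E'
from h import *
rep(); im,d,K,E=snap('side','s3')
rel=ld('rel');goalc=T(np.stack([u,-yt,Z],1),np.array([.548,.16,.03]))
plan(goalc@np.linalg.inv(rel))
c=cur()[0]@rel; print(np.round(c,3))
cv2.imwrite('pics/s3c.png',cv2.resize(im[150:330,180:400],(733,600)))
E
```

```text
t 6.10 pos [0.5371 0.1872 0.0954] q [ 0.677  0.412  1.871 -0.7    1.3    0.786] F [-1.3 -0.5 -5.4] w 0.686
1 x [-0.01, 0.046, -0.003] [1.28, 0.42, -0.35] | total turn [-0.01   0.046 -0.003] dpos [ 0.0057 -0.0048 -0.0117]
[[-0.238 -0.971 -0.019  0.543]
 [ 0.97  -0.238  0.042  0.163]
 [-0.046 -0.009  0.999  0.043]
 [ 0.     0.     0.     1.   ]]
```

View pics/s3c.png

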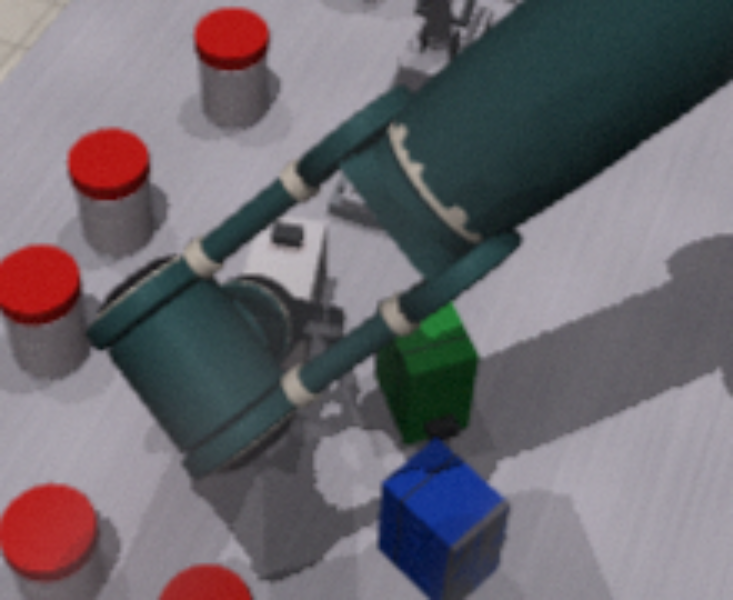

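The cassette is now level with its catch up at (288,235). The wrist hangs near the jar and the green box, so I'll check clearance before lowering.

```bash
python3 - <<'E'
from h import *
np.set_printoptions(precision=3,suppress=True)
im,d,K,E=load('s3');P=cloud(d,K,E)
# arm points: teal pixels in crop
c=im.astype(int); m=(c[...,2]<40)&(c[...,1]<110)&(c[...,0]<110)
m[:150]=0;m[330:]=0;m[:,:180]=0;m[:,400:]=0
q=P[m]; q=q[(q[:,2]>.12)&(q[:,2]<.5)]
print(q.min(0),q.max(0))
lo=q[q[:,2]<.2]; print('low',len(lo),lo.min(0),lo.max(0))
for n,(x,y,r) in dict(jb=(.733,.253,.04),ja=(.745,.105,.04),green=(.404,.169,.06)).items():
    dd=np.hypot(q[:,0]-x,q[:,1]-y)-r; k=dd<.02; print(n,dd.min(), q[k][:,2].min() if k.any() else None)
rel=ld('rel');goalc=T(np.stack([u,-yt,Z],1),np.array([.548,.16,.002])); plan(goalc@np.linalg.inv(rel),N=4)
print(cur()[0][:3,0])
E
```

```text
[ 0.288 -0.162  0.123] [0.554 0.455 0.5  ]
low 7 [ 0.456 -0.162  0.123] [0.554 0.263 0.199]
jb 0.16988418164577418 None
ja 0.15531904166326085 None
green 0.037036215387648466 None
4 x [-0.002, 0.011, -0.001] [0.84, 0.1, -0.55] | total turn [-0.01   0.046 -0.003] dpos [ 0.006 -0.005 -0.04 ]
[ 0.172 -0.656 -0.734]
```

>>> {"fn": "arm_command", "kwargs": {
  "series": [
    [[-0.004,0.02,-0.001,0.9,0.2,-0.6,0.5],[-0.004,0.02,-0.001,0.9,0.2,-0.6,0.5],[0,0.01,0,0.7,0.1,-0.6,0.5],[0,0,0,0.2,0,-0.2,0.5],[0,0,0,0,0,0,0.5]]
  ]
}}

```text
time: 6.65
tool_pos: [0.5468, 0.1834, 0.0648]
tcp_rot: [0.598, 0.744, -1.231]
wrist_force: [-0.4, -0.3, -4.0]
width: 0.691
```

```bash
python3 - <<'E'
from h import *
np.set_printoptions(precision=3,suppress=True)
rep(); im,d,K,E=snap('side','s4'); snap('top','t4')
print(np.round(cur()[0]@ld('rel'),3))
for tag in ('s4','t4'):
    im,d,K,E=load(tag);P=cloud(d,K,E);q=P[d>0];c=im[d>0].astype(int)
    m=(abs(q[:,0]-.55)<.07)&(abs(q[:,1]-.13)<.07)&(q[:,2]>.07)&(q[:,2]<.1)&(c.min(1)>100); t=q[m]; print(tag,len(t))
    if len(t)>30:
        A=np.c_[t[:,:2]-t[:,:2].mean(0),np.ones(len(t))]; s=np.linalg.lstsq(A,t[:,2],rcond=None)[0]; print('plane slopes',s,'ymin,ymax',t[:,1].min(),t[:,1].max())
E
```

```text
t 6.65 pos [0.547 0.183 0.065] q [ 0.637  0.429  1.881 -0.673  1.213  0.768] F [-0.4 -0.3 -4. ] w 0.691
[[-0.236 -0.972 -0.003  0.551]
 [ 0.972 -0.235 -0.02   0.163]
 [ 0.019 -0.008  1.     0.009]
 [ 0.     0.     0.     1.   ]]
s4 295
plane slopes [0.025 0.048 0.088] ymin,ymax 0.10091274317649923 0.18073180298242852
t4 545
plane slopes [-0.006  0.023  0.09 ] ymin,ymax 0.10360805588034108 0.1992215035325351
```

>>> {"fn": "arm_command", "kwargs": {
  "series": [
    [[0,-0.02,0,0.3,0,-0.25,0.5],[0,0,0,0.3,0,-0.25,0.5],[0,0,0,0.1,0,-0.1,0.5],[0,0,0,0,0,0,0.5]]
  ]
}}

```text
time: 7.15
tool_pos: [0.5474, 0.1847, 0.0557]
tcp_rot: [0.585, 0.725, -1.234]
wrist_force: [0.1, -0.3, -4.4]
width: 0.682
```

```bash
python3 - <<'E'
from h import *
rep(); print(np.round(cur()[0]@ld('rel'),3))
E
```

```text
t 7.15 pos [0.5474 0.1847 0.0557] q [ 0.647  0.453  1.878 -0.691  1.216  0.794] F [ 0.1 -0.3 -4.4] w 0.682
[[-0.236 -0.972 -0.009  0.552]
 [ 0.972 -0.236 -0.     0.163]
 [-0.002 -0.009  1.     0.   ]
 [ 0.     0.     0.     1.   ]]
```

>>> {"fn": "arm_command", "kwargs": {
  "series": [
    [[0,0,0,0.12,0,-0.1,0.5],[0,0,0,0.1,0,-0.1,0.5],[0,0,0,0,0,0,0.5]]
  ]
}}

```text
time: 7.45
tool_pos: [0.5477, 0.1852, 0.0553]
tcp_rot: [0.583, 0.723, -1.235]
wrist_force: [0.4, 0.8, -4.1]
width: 0.689
```

```bash
python3 - <<'E'
from h import *
rep(); print(np.round(cur()[0]@ld('rel'),3)[2])
E
```

```text
t 7.45 pos [0.5477 0.1852 0.0553] q [ 0.649  0.456  1.876 -0.693  1.217  0.797] F [ 0.4  0.8 -4.1] w 0.689
[-0.005 -0.01   1.     0.   ]
```

>>> {"fn": "arm_command", "kwargs": {
  "series": [
    [[0,0.005,0,0.25,-0.02,-0.25,0.5],[0,0,0,0.25,-0.02,-0.25,0.5],[0,0,0,0,0,0,0.5]]
  ]
}}

```text
time: 7.75
tool_pos: [0.5482, 0.1856, 0.0558]
tcp_rot: [0.584, 0.719, -1.236]
wrist_force: [0.2, 0.9, -4.8]
width: 0.69
```

```bash
python3 - <<'E'
from h import *
rep(); print(np.round(cur()[0]@ld('rel'),3)[2])
E
```

```text
t 7.75 pos [0.5482 0.1856 0.0558] q [ 0.649  0.457  1.874 -0.694  1.219  0.801] F [ 0.2  0.9 -4.8] w 0.690
[-0.007 -0.012  1.     0.001]
```

The tool stopped descending without any upward wrist force, so I'll look for what blocks it.

```bash
python3 - <<'E'
from h import *
print(np.round(bot.read_state()['joint_torque'],1))
im,d,K,E=snap('side','s5'); im2,_,_,_=snap('top','t5'); snap('wrist','w5')
cv2.imwrite('pics/c5.png',np.hstack([cv2.resize(im[170:320,200:350],(400,400)),cv2.resize(im2[160:280,170:290],(400,400))]))
E
```

```text
[ -0.1 -54.6 -28.2  -3.2   3.6  -0. ]
```

View pics/c5.png

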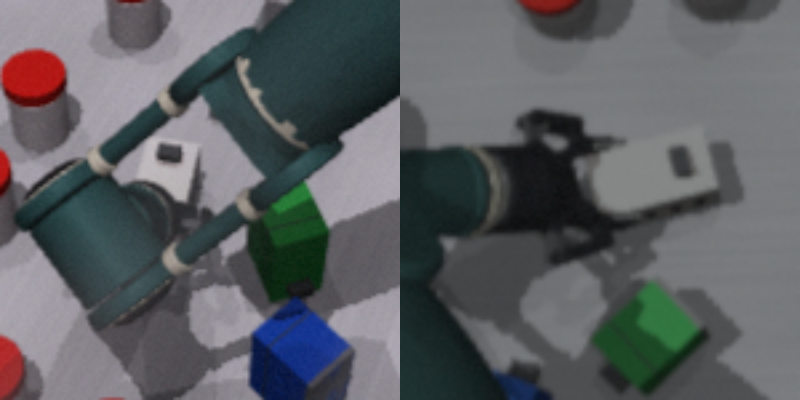

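View pics/w5.png

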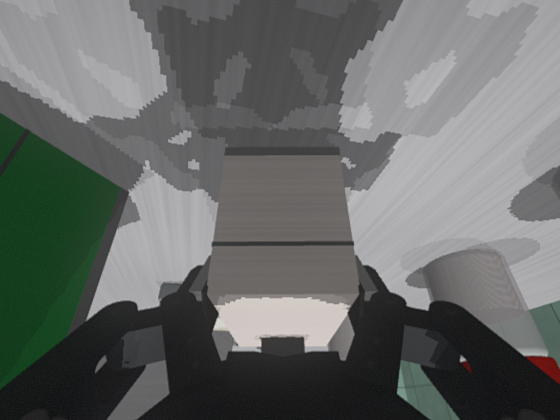

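The wrist view shows the cassette's +x end, with the base's dark edge at row 152 and nothing touching the hand. I'll measure how high that edge sits.

```bash
python3 - <<'E'
from h import *
np.set_printoptions(precision=4,suppress=True)
im,d,K,E=load('w5');P=cloud(d,K,E)
for v in (130,140,146,150,154,158,170,200,240,290,310,330): print(v,P[v,283],im[v,283],P[v,240,2],P[v,330,2])
for tag in ('s5','t5'):
    im,d,K,E=load(tag);P=cloud(d,K,E);q=P[d>0];c=im[d>0].astype(int)
    m=(abs(q[:,0]-.55)<.07)&(abs(q[:,1]-.13)<.07)&(q[:,2]>.07)&(q[:,2]<.1)&(c.min(1)>100); t=q[m]
    t=t[t[:,1]<.15]
    A=np.c_[t[:,:2]-t[:,:2].mean(0),np.ones(len(t))]; s=np.linalg.lstsq(A,t[:,2],rcond=None)[0]; print(tag,len(t),s,t[:,1].min())
E
```

```text
130 [ 0.5395  0.2272 -0.0009] [81 80 79] -0.0006750322823333016 -0.0009108565772111554
140 [ 0.541   0.2212 -0.0004] [82 80 81] 0.0005700929245143344 -0.00017130925248748374
146 [ 0.5422  0.2164 -0.0011] [78 76 76] -0.0010517042861125508 -0.0012209853493295453
150 [0.542  0.2171 0.0026] [65 63 64] 0.001717151177793183 0.003510988950387997
154 [0.542  0.2169 0.0054] [63 63 64] 0.00535010405037134 0.005953192969663443
158 [0.5418 0.2175 0.0089] [ 97  99 104] 0.008560120176172761 0.00938809463807111
170 [0.5419 0.2165 0.0162] [ 98 101 105] 0.015065017861288915 0.016368263687965873
200 [0.5415 0.2171 0.0354] [100 102 105] 0.03503883448052378 0.03581629546133469
240 [0.5412 0.217  0.0566] [103 105 109] 0.05666029615751376 0.05685822494706582
290 [0.5408 0.2169 0.0786] [101 104 107] 0.0782627121710876 0.0785940473802565
310 [0.5463 0.1945 0.0798] [197 202 210] 0.07947332612558668 0.08008272773379643
330 [0.5556 0.1566 0.08  ] [198 201 210] 0.07990048196282104 0.0805878355490075
s5 171 [0.0365 0.0118 0.0812] 0.10122672555843581
t5 196 [0.0064 0.0161 0.0815] 0.10677364508957574
```

The top face is at 0.080 and the base meets the bench, so it's standing. I'll release and back out along the tool.

>>> {"fn": "arm_command", "kwargs": {
  "series": [
    [[0,0,0,0,0,0,1],[0,0,0,0,0,0,1],[0,0,0,0,0,0,1],[0,0,0,0,0,0,1],[0,0,0,-2,0,0,1],[0,0,0,-4,0,0,1],[0,0,0,-4,0,0,1]]
  ]
}}

```text
time: 8.6
tool_pos: [0.5293, 0.2429, 0.1278]
tcp_rot: [0.571, 0.719, -1.247]
wrist_force: [1.1, 0.1, -0.1]
width: 1.002
```

```bash
python3 - <<'E'
from h import *
np.set_printoptions(precision=4,suppress=True)
rep(); im,d,K,E=snap('wrist','w6')
P=cloud(d,K,E);q=P[d>0]
t=q[(q[:,2]>.076)&(q[:,2]<.084)&(abs(q[:,0]-.55)<.07)&(abs(q[:,1]-.16)<.08)]; print(len(t),t[:,2].mean(),cv2.minAreaRect((t[:,:2]*1000).astype(np.float32)))
A=np.c_[t[:,:2]-t[:,:2].mean(0),np.ones(len(t))]; print(np.linalg.lstsq(A,t[:,2],rcond=None)[0])
E
```

```text
t 8.60 pos [0.5293 0.2429 0.1278] q [ 0.736  0.411  1.782 -0.627  1.384  0.762] F [ 1.1  0.1 -0.1] w 1.002
4477 0.07954817179101997 ((553.7950439453125, 164.2801513671875), (60.22676086425781, 112.08367919921875), 13.526180267333984)
[ 0.0008 -0.0093  0.0795]
```

View pics/w6.png

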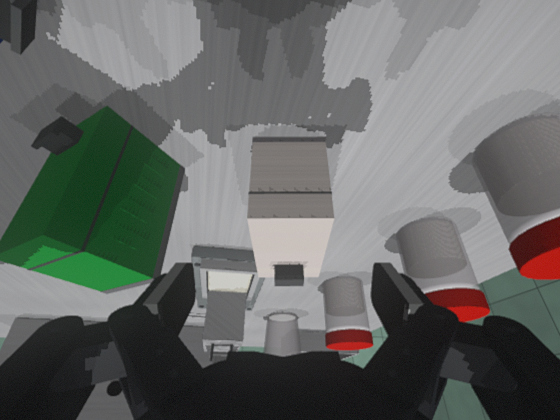

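The wrist view shows the cassette standing alone on its base at (290,210), catch up at (289,273). Now for the vertical regrasp.

```bash
cat >> h.py <<'E'
def fr(deg):
    a=np.deg2rad(deg); return np.array([-np.sin(a),np.cos(a),0]),np.array([np.cos(a),np.sin(a),0])
def down(deg,tilt=0):
    uu,yy=fr(deg); return toolR(np.deg2rad(tilt),uu,yy)
E
python3 - <<'E'
from h import *
uu,yy=fr(13.5); g=np.array([.5538,.1643,0])+.012*uu
plan(T(down(13.5),g+[0,0,.16]),N=7)
print(g)
E
```

```text
7 x [-0.0, 0.102, -0.002] [0.07, 0.03, 1.16] | total turn [-0.002  0.711 -0.012] dpos [ 0.0197 -0.0725  0.0267]
[0.55099866 0.17596844 0.        ]
```

>>> {"fn": "arm_command", "kwargs": {
  "series": [
    [[0,0.102,0,-0.6,0.03,1.3,1],[0,0.102,0,0,0.03,1.3,1],[0,0.102,0,0,0.03,1.2,1],[0,0.102,0,0,0.03,1.2,1],[0,0.102,0,0,0.03,1.2,1],[0,0.102,0,0,0.03,1.2,1],[0,0.102,0,0,0.03,1.2,1],[0,0,0,0,0,0,1]]
  ]
}}

```text
time: 9.45
tool_pos: [0.554, 0.1798, 0.1758]
tcp_rot: [1.056, 1.324, -0.995]
wrist_force: [-0.3, 0.9, -0.3]
width: 1.0
```

```bash
python3 - <<'E'
from h import *
np.set_printoptions(precision=4,suppress=True)
rep(); im,d,K,E=snap('wrist','w7')
P=cloud(d,K,E);q=P[d>0]
t=q[(q[:,2]>.076)&(q[:,2]<.084)&(abs(q[:,0]-.55)<.07)&(abs(q[:,1]-.16)<.08)]; print(len(t),t[:,2].mean(),cv2.minAreaRect((t[:,:2]*1000).astype(np.float32)))
uu,yy=fr(13.5); g=np.array([.5538,.1643,0])+.012*uu
plan(T(down(13.5),g+[0,0,.063]),N=4)
E
```

```text
t 9.45 pos [0.554  0.1798 0.1758] q [ 0.255  0.115  1.886  0.031  1.116 -0.007] F [-0.3  0.9 -0.3] w 1.000
8161 0.07974373143332789 ((553.5612182617188, 163.67330932617188), (60.231204986572266, 110.5191421508789), 13.469742774963379)
4 x [0.003, -0.007, -0.006] [2.81, -0.13, 0.16] | total turn [ 0.013 -0.027 -0.023] dpos [-0.0026 -0.0051 -0.1126]
```

View pics/w7.png

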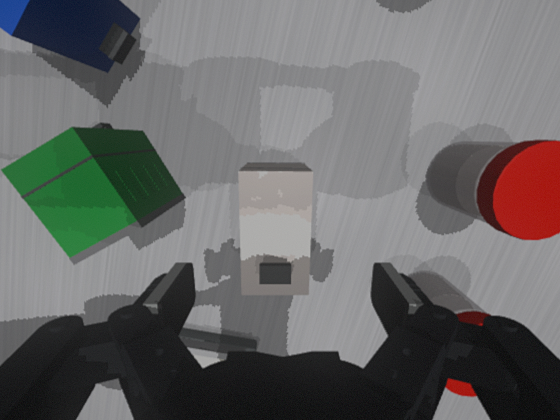

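The cassette is centred at (275,230) between the fingers, catch at (275,273). Descending.

>>> {"fn": "arm_command", "kwargs": {
  "series": [
    [[0.003,-0.007,-0.006,3.0,-0.15,0.2,1],[0.003,-0.007,-0.006,3.0,-0.15,0.2,1],[0.003,-0.007,-0.006,3.0,-0.15,0.2,1],[0.003,-0.007,-0.006,2.2,-0.15,0.2,1],[0,0,0,0,0,0,1]]
  ]
}}

```text
time: 10.0
tool_pos: [0.5508, 0.1772, 0.061]
tcp_rot: [1.026, 1.306, -1.033]
wrist_force: [-0.6, -0.2, -1.2]
width: 0.998
```

```bash
python3 - <<'E'
from h import *
rep()
uu,yy=fr(13.5); g=np.array([.5536,.1637,0])+.012*uu
plan(T(down(13.5),g+[0,0,.063]),N=1)
E
```

```text
t 10.00 pos [0.5508 0.1772 0.061 ] q [ 0.273  0.247  1.965 -0.01   0.929  0.039] F [-0.6 -0.2 -1.2] w 0.998
1 x [0.004, 0.008, -0.001] [-0.2, -0.04, 0.17] | total turn [ 0.004  0.008 -0.001] dpos [-0.     -0.0018  0.002 ]
```

Good. Close, then lift.

>>> {"fn": "arm_command", "kwargs": {
  "series": [
    [[0,0,0,0,0,0,0.5],[0,0,0,0,0,0,0.5],[0,0,0,0,0,0,0.5],[0,0,0,0,0,0,0.5],[0,0,0,0,0,0,0.5]]
  ],
  "newtons": 70
}}

```text
time: 10.5
tool_pos: [0.5509, 0.1801, 0.0632]
tcp_rot: [1.023, 1.306, -1.029]
wrist_force: [0.2, -1.0, -5.2]
width: 0.679
```

```bash
python3 - <<'E'
from h import *
rep(); c,_=cur()
uu,yy=fr(13.47)
Tc=T(np.stack([uu,-yy,Z],1),np.array([.5536,.1637,0]))
# jaws center the cassette along tool y
rel=np.linalg.inv(c)@Tc; print(np.round(rel,4)); 
save('rel2',rel)
cu,cy=fr(2.0); O=np.array([.5197,-.129,0])
for dx,z in ((.059,.11),(.059,.022)):
    g=T(np.stack([cu,-cy,Z],1),O+dx*cu+z*Z)@np.linalg.inv(rel); print(g[:3,3])
lift=c.copy();lift[2,3]+=.09; plan(lift,N=3)
g=T(np.stack([cu,-cy,Z],1),O+.059*cu+.09*Z)@np.linalg.inv(rel); plan(g,start=lift,N=8)
E
```

```text
t 10.50 pos [0.5509 0.1801 0.0632] q [ 0.278  0.245  1.963 -0.011  0.932  0.041] F [ 0.2 -1.  -5.2] w 0.679
[[-0.0088 -0.0023 -1.      0.0633]
 [ 0.0088 -1.      0.0022 -0.0014]
 [-0.9999 -0.0087  0.0088  0.0161]
 [ 0.      0.      0.      1.    ]]
[ 0.51821586 -0.05337796  0.17319462]
[ 0.51821586 -0.05337796  0.08519462]
3 x [0.0, -0.0, -0.0] [-3.0, 0.01, 0.03] | total turn [ 0. -0.  0.] dpos [0.   0.   0.09]
8 x [0.025, -0.0, -0.0] [0.02, -0.86, 2.82] | total turn [ 0.2   -0.    -0.002] dpos [-0.0326 -0.2335 -0.    ]
```

>>> {"fn": "arm_command", "kwargs": {
  "series": [
    [[0,0,0,-3.2,0,0,0.5],[0,0,0,-3.2,0,0,0.5],[0,0,0,-3.2,0,0,0.5],[0.025,0,0,0,-0.9,3.0,0.5],[0.025,0,0,0,-0.9,3.0,0.5],[0.025,0,0,0,-0.9,3.0,0.5],[0.025,0,0,0,-0.9,3.0,0.5],[0.025,0,0,0,-0.9,3.0,0.5]]
  ]
}}

```text
time: 11.3
tool_pos: [0.533, 0.0231, 0.1636]
tcp_rot: [1.116, 1.255, -1.123]
wrist_force: [0.1, -0.5, -3.9]
width: 0.68
```

```bash
python3 - <<'E'
from h import *
rep(); rel=ld('rel2')
cu,cy=fr(2.0); O=np.array([.5197,-.129,0])
plan(T(np.stack([cu,-cy,Z],1),O+.059*cu+.07*Z)@np.linalg.inv(rel))
E
```

```text
t 11.30 pos [0.533  0.0231 0.1636] q [ 0.002  0.049  1.981 -0.009  1.108 -0.114] F [ 0.1 -0.5 -3.9] w 0.680
2 x [0.038, -0.0, -0.0] [1.55, -1.12, 3.72] | total turn [ 0.076 -0.001 -0.001] dpos [-0.0148 -0.0764 -0.0304]
```

>>> {"fn": "arm_command", "kwargs": {
  "series": [
    [[0.03,0,0,0.5,-1.0,3.0,0.5],[0.03,0,0,0.5,-1.0,3.0,0.5],[0.015,0,0,0.5,-0.3,1.4,0.5],[0,0,0,0,0,0,0.5]]
  ]
}}

```text
time: 11.7
tool_pos: [0.5142, -0.0592, 0.1488]
tcp_rot: [1.179, 1.218, -1.185]
wrist_force: [0.2, 1.6, -3.9]
width: 0.68
```

```bash
python3 - <<'E'
from h import *
np.set_printoptions(precision=4,suppress=True)
rep(); rel=ld('rel2'); snap('side','s8'); snap('top','t8'); im,d,K,E=snap('wrist','w8')
cu,cy=fr(2.0); O=np.array([.5197,-.129,0])
c=cur()[0]@rel; print('cas est',c[:3,3],'yaw',np.degrees(np.arctan2(-c[0,0],c[1,0])))
plan(T(np.stack([cu,-cy,Z],1),O+.059*cu+.06*Z)@np.linalg.inv(rel))
zt=c[2,3]+.08
for tag in('s8','t8','w8'):
    im,d,K,E=load(tag);P=cloud(d,K,E);q=P[d>0];cc=im[d>0].astype(int)
    m=(abs(q[:,2]-zt)<.006)&(abs(q[:,0]-c[0,3])<.06)&(abs(q[:,1]-c[1,3])<.075)&(cc.min(1)>80); t=q[m]
    if len(t)>20: print(tag,len(t),t[:,2].mean(),cv2.minAreaRect((t[:,:2]*1000).astype(np.float32)))
cv2.imwrite('pics/c8.png',np.hstack([cv2.resize(load('s8')[0][120:240,240:360],(400,400)),cv2.resize(load('t8')[0][170:270,290:390],(400,400))]))
E
```

```text
t 11.70 pos [ 0.5142 -0.0592  0.1488] q [-0.158  0.032  2.028 -0.008  1.077 -0.189] F [ 0.2  1.6 -3.9] w 0.680
cas est [ 0.515  -0.0743  0.0865] yaw 1.7208506988625016
1 x [-0.005, 0.0, -0.002] [2.64, 0.27, -0.44] | total turn [-0.005  0.    -0.002] dpos [ 0.0027  0.0043 -0.0265]
s8 281 0.1665124806935567 ((520.3116455078125, -73.60487365722656), (72.76866912841797, 114.3900375366211), 1.939112663269043)
t8 209 0.16698480447944605 ((507.1567077636719, -77.04198455810547), (46.80958938598633, 102.63784790039062), 2.800424337387085)
w8 19266 0.1674692539550801 ((515.5803833007812, -59.07182693481445), (85.34132385253906, 83.30162811279297), 3.7000892162323)
```

View pics/c8.png

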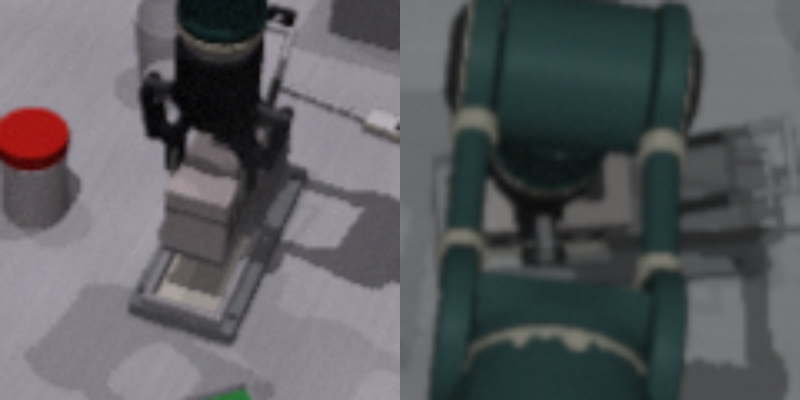

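View pics/w8.png

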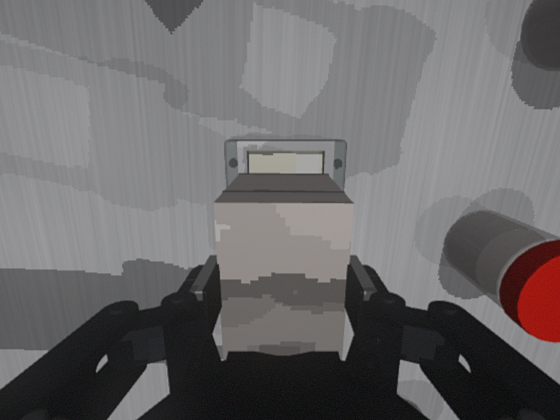

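The cassette hovers over the bed with the far wall visible at (287,145). I'll compare the measured cassette edges with the bed in this same view.

```bash
cat > meas.py <<'E'
from h import *
np.set_printoptions(precision=4,suppress=True)
import sys
def meas(tag,zt):
    im,d,K,E=load(tag);P=cloud(d,K,E);P[d==0]=np.nan
    # cassette top: left/right edges by rows
    top=(abs(P[...,2]-zt)<.005)&(abs(P[...,0]-.517)<.05)
    # exclude fingers: dark
    top&=im.min(-1)>70
    L=[];Rr=[]
    for v in range(200,256,5):
        u_=np.where(top[v])[0]
        if len(u_)>50:
            L.append(P[v,u_[0]]);Rr.append(P[v,u_[-1]])
    L=np.array(L);Rr=np.array(Rr)
    if len(L)>2:
        c=(L+Rr)/2; print('center line pts',c[[0,-1],:2],'width',np.linalg.norm(L-Rr,axis=1).mean(), 'yaw',[np.degrees(-np.polyfit(x[:,1],x[:,0],1)[0]) for x in(L,Rr)])
    print('end y',np.nanmax(np.where(top,P[...,1],np.nan)), 'robust',np.nanpercentile(P[top][:,1],99.5))
    # walls
    w=(abs(P[...,2]-.034)<.004)&(abs(P[...,0]-.517)<.06)&(P[...,1]<.03)&(P[...,1]>-.03); t=P[w]; print('wall',len(t),t[:,:2].min(0),t[:,:2].max(0))
    pl=(abs(P[...,2]-.020)<.006)&(abs(P[...,0]-.517)<.07)&(P[...,1]<.03)&(P[...,1]>-.03)
    for y in(-.02,-.01,-.005):
        m=w&(abs(P[...,1]-y)<.004); 
        if m.sum()>5: print(y,P[m][:,0].min(),P[m][:,0].max())
meas(sys.argv[1],float(sys.argv[2]))
E
python3 meas.py w8 .167
```

```text
center line pts [[ 0.5138 -0.0186]
 [ 0.5144 -0.0435]] width 0.05950697471660201 yaw [np.float64(0.9096877009897112), np.float64(1.8975205488508622)]
end y -0.01758174776123187 robust -0.018217684495575075
wall 1420 [ 0.4749 -0.0298] [0.5575 0.0015]
-0.02 0.47567102723870686 0.557043813133887
-0.01 0.474896138716514 0.5568917740662968
-0.005 0.47498779033715 0.5564763251140578
```

>>> {"fn": "arm_command", "kwargs": {
  "series": [
    [[-0.005,0,-0.002,0,0.45,-0.75,0.5],[0,0,0,2.0,0,0,0.5],[0,0,0,1.0,0,0,0.5],[0,0,0,0,0,0,0.5]]
  ]
}}

```text
time: 12.25
tool_pos: [0.5233, -0.0457, 0.121]
tcp_rot: [1.17, 1.22, -1.171]
wrist_force: [-0.3, -0.6, -5.3]
width: 0.681
```

```bash
python3 - <<'E'
from h import *
rep(); rel=ld('rel2'); snap('wrist','w9')
cu,cy=fr(2.0); O=np.array([.5197,-.1287,0])
c=cur()[0]@rel; print('cas est',c[:3,3],'yaw',np.degrees(np.arctan2(-c[0,0],c[1,0])),'tilt',c[:2,2])
plan(T(np.stack([cu,-cy,Z],1),O+.060*cu+.022*Z)@np.linalg.inv(rel))
E
python3 meas.py w9 .137
```

```text
t 12.25 pos [ 0.5233 -0.0457  0.121 ] q [-0.13   0.074  2.04  -0.009  1.019 -0.174] F [-0.3 -0.6 -5.3] w 0.681
cas est [ 0.52319698 -0.06234847  0.05819497] yaw 2.3327567775147893 tilt [-0.00501039 -0.00025622]
1 x [0.006, -0.0, -0.005] [3.62, -0.57, 0.58] | total turn [ 0.006 -0.    -0.005] dpos [-0.0052 -0.0064 -0.0362]
center line pts [[ 0.5213 -0.0064]
 [ 0.5224 -0.0306]] width 0.05961300222849255 yaw [np.float64(2.4709366896893363), np.float64(2.4917780488038774)]
end y -0.004634164505049672 robust -0.005435813429314486
wall 1417 [ 0.4748 -0.0258] [0.5566 0.0021]
-0.02 0.4754669725414645 0.4832170350287702
-0.01 0.4747626099712613 0.5562887559637456
-0.005 0.4747626099712613 0.5566155565309793
```

>>> {"fn": "arm_command", "kwargs": {
  "series": [
    [[0.006,0,-0.003,0,-0.5,0.65,0.5],[0,0,0,0,0,0,0.5],[0,0,0,0,0,0,0.5]]
  ]
}}

```text
time: 12.6
tool_pos: [0.5196, -0.0524, 0.123]
tcp_rot: [1.173, 1.219, -1.176]
wrist_force: [-0.4, -0.2, -4.4]
width: 0.68
```

```bash
python3 - <<'E'
from h import *
rep(); rel=ld('rel2'); snap('wrist','w10')
cu,cy=fr(2.0); O=np.array([.5197,-.1287,0])
c=cur()[0]@rel; print('cas est',c[:3,3],'yaw',np.degrees(np.arctan2(-c[0,0],c[1,0])),'tilt',c[:2,2])
plan(T(np.stack([cu,-cy,Z],1),O+.060*cu+.022*Z)@np.linalg.inv(rel))
E
python3 meas.py w10 .137
```

```text
t 12.60 pos [ 0.5196 -0.0524  0.123 ] q [-0.143  0.067  2.044 -0.009  1.023 -0.182] F [-0.4 -0.2 -4.4] w 0.680
cas est [ 0.51922968 -0.0691914   0.0598783 ] yaw 2.039542872397766 tilt [-0.00381253  0.00044877]
1 x [0.001, 0.001, -0.004] [3.79, -0.16, -0.08] | total turn [ 0.001  0.001 -0.004] dpos [-0.0014  0.0004 -0.0379]
center line pts [[ 0.5179 -0.013 ]
 [ 0.5182 -0.0414]] width 0.06035897398423717 yaw [np.float64(-3.666040792470078), np.float64(6.126647709763272)]
end y -0.01169862672315693 robust -0.012173561225027652
wall 1563 [ 0.4745 -0.0277] [0.5573 0.002 ]
-0.02 0.47525706503760845 0.557322433690436
-0.01 0.4747281585520265 0.5569062188791223
-0.005 0.4745009154043101 0.5567517805983107
```

>>> {"fn": "arm_command", "kwargs": {
  "series": [
    [[0,0,-0.003,1.0,-0.25,0,0.5],[0,0,0,0.8,0,0,0.5],[0,0,0,0,0,0,0.5]]
  ]
}}

```text
time: 12.95
tool_pos: [0.5174, -0.0532, 0.1044]
tcp_rot: [1.172, 1.219, -1.178]
wrist_force: [-0.6, 0.2, -5.0]
width: 0.682
```

```bash
python3 - <<'E'
from h import *
rep(); rel=ld('rel2'); snap('wrist','w11')
cu,cy=fr(2.0); O=np.array([.5197,-.1287,0])
c=cur()[0]@rel; print('cas est',c[:3,3],'yaw',np.degrees(np.arctan2(-c[0,0],c[1,0])),'tilt',c[:2,2])
plan(T(np.stack([cu,-cy,Z],1),O+.060*cu+.022*Z)@np.linalg.inv(rel))
E
python3 meas.py w11 .12
```

```text
t 12.95 pos [ 0.5174 -0.0532  0.1044] q [-0.145  0.086  2.062 -0.01   0.987 -0.182] F [-0.6  0.2 -5. ] w 0.682
cas est [ 0.5170455  -0.06989075  0.04155441] yaw 1.9974390263669144 tilt [-0.00237984  0.00080158]
1 x [-0.0, 0.001, -0.002] [1.95, 0.07, -0.13] | total turn [-0.     0.001 -0.002] dpos [ 0.0007  0.0011 -0.0195]
center line pts [[ 0.5159 -0.0139]
 [ 0.5169 -0.0383]] width 0.059557644813604156 yaw [np.float64(2.16728118752937), np.float64(2.492879938820543)]
end y -0.012461344626038252 robust -0.01312504021885879
wall 1844 [ 0.4748 -0.0264] [0.5573 0.0021]
-0.02 0.4754586565068244 0.5571197764540892
-0.01 0.47496296179182146 0.5569685699010981
-0.005 0.4748348996429122 0.5567365602199902
```

Aligned within 0.5 mm. Lowering straight down.

>>> {"fn": "arm_command", "kwargs": {
  "series": [
    [[0,0,0,0.8,0.03,0,0.5],[0,0,0,0.8,0.03,0,0.5],[0,0,0,0.3,0,0,0.5],[0,0,0,0,0,0,0.5]]
  ]
}}

```text
time: 13.4
tool_pos: [0.5181, -0.0533, 0.0837]
tcp_rot: [1.172, 1.219, -1.178]
wrist_force: [-0.0, 0.2, -4.2]
width: 0.678
```

```bash
python3 - <<'E'
from h import *
rep(); rel=ld('rel2'); snap('wrist','w12')
c=cur()[0]@rel; print('cas est',c[:3,3],'yaw',np.degrees(np.arctan2(-c[0,0],c[1,0])),'tilt',c[:2,2])
im,d,K,E=load('w12');P=cloud(d,K,E); print(P[[215,225,235],284],P[225,[250,320]])
E
python3 meas.py w12 .1
```

```text
t 13.40 pos [ 0.5181 -0.0533  0.0837] q [-0.145  0.113  2.076 -0.011  0.947 -0.182] F [-0.   0.2 -4.2] w 0.678
cas est [ 0.51773932 -0.07001915  0.02063896] yaw 1.9956338231570097 tilt [-0.00188751  0.00068929]
[[ 0.5174042  -0.02007757  0.10032141]
 [ 0.51758    -0.02420037  0.101748  ]
 [ 0.5177908  -0.02887084  0.10168735]] [[ 0.50285002 -0.0245339   0.1026224 ]
 [ 0.53322127 -0.02340032  0.1021295 ]]
center line pts [[ 0.5166 -0.0137]
 [ 0.5175 -0.0381]] width 0.059440413318231466 yaw [np.float64(1.902842764312469), np.float64(2.1633817543266343)]
end y -0.012608308976709937 robust -0.01320247162021514
wall 2438 [ 0.4747 -0.027 ] [0.5573 0.002 ]
-0.02 0.4754443363878538 0.5572761472156638
-0.01 0.47505657564329506 0.5572641695532444
-0.005 0.4746849661285737 0.5567105191189722
```

>>> {"fn": "arm_command", "kwargs": {
  "series": [
    [[0,0,0,0.25,0,0,0.5],[0,0,0,0,0,0,0.5],[0,0,0,0,0,0,1],[0,0,0,0,0,0,1],[0,0,0,0,0,0,1],[0,0,0,0,0,0,1]]
  ]
}}

```text
time: 14.05
tool_pos: [0.5224, -0.054, 0.0853]
tcp_rot: [1.175, 1.212, -1.173]
wrist_force: [-0.1, -0.6, 0.5]
width: 1.002
```

>>> {"fn": "arm_command", "kwargs": {
  "series": [
    [[0,0,0,-2,0,0,1],[0,0,0,-4,0,0,1],[0,0,0,-4,0,0,1],[0,0,0,-4,0,0,1],[0,0,0,-4,0,0,1],[0,0,0,-4,0,0,1]]
  ]
}}

```text
time: 14.65
tool_pos: [0.515, -0.051, 0.306]
tcp_rot: [1.17, 1.224, -1.182]
wrist_force: [0.4, 0.3, 0.2]
width: 0.998
```

```bash
python3 - <<'E'
from h import *
np.set_printoptions(precision=4,suppress=True)
rep(); im,d,K,E=snap('wrist','w13')
P=cloud(d,K,E);q=P[d>0]
t=q[(q[:,2]>.096)&(q[:,2]<.105)&(abs(q[:,0]-.517)<.05)&(q[:,1]>-.126)&(q[:,1]<.01)]; print(len(t),t[:,2].mean(),cv2.minAreaRect((t[:,:2]*1000).astype(np.float32)))
A=np.c_[t[:,:2]-t[:,:2].mean(0),np.ones(len(t))]; print(np.linalg.lstsq(A,t[:,2],rcond=None)[0])
E
```

```text
t 14.65 pos [ 0.515 -0.051  0.306] q [-0.141 -0.076  1.838 -0.009  1.379 -0.183] F [0.4 0.3 0.2] w 0.998
4134 0.09972326253085897 ((519.8156127929688, -68.73573303222656), (60.122100830078125, 109.54259490966797), 2.352830410003662)
[-0.0017 -0.0007  0.0997]
```

View pics/w13.png

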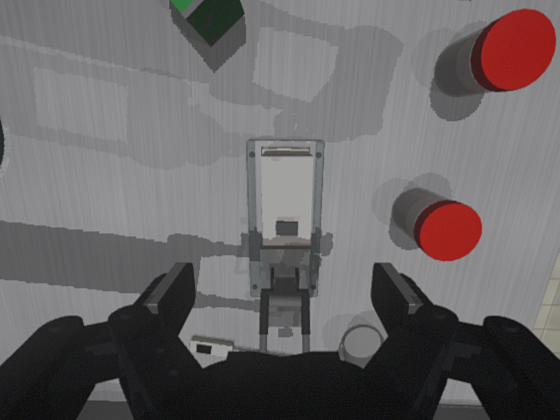

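The cassette is seated and level in the bed at (287,190), hook facing away from the latch, catch at (287,228). Next I move above the bail grip and look closer.

>>> {"fn": "arm_command", "kwargs": {
  "series": [
    [[0,0,0,0,0.2,4.5,0.7],[0,0,0,0,0.2,4.5,0.7],[0,0,0,0,0.2,4.5,0.7],[0,0,0,0,0.2,4.5,0.7],[0,0,0,0,0,0,0.7],[0,0,0,0,0,0,0.7]]
  ]
}}

```text
time: 15.3
tool_pos: [0.5393, -0.2367, 0.3253]
tcp_rot: [1.175, 1.2, -1.161]
wrist_force: [0.8, -0.2, 0.5]
width: 0.702
```

```bash
python3 - <<'E'
from h import *
rep(); im,d,K,E=snap('wrist','w14')
cu,cy=fr(2.0); O=np.array([.5197,-.1287,0])
plan(T(down(2.0),O-.150*cu+.25*Z))
E
```

```text
t 15.30 pos [ 0.5393 -0.2367  0.3253] q [-4.550e-01  3.600e-02  1.694e+00 -1.000e-03  1.380e+00 -5.030e-01] F [ 0.8 -0.2  0.5] w 0.702
2 x [0.007, 0.008, -0.014] [3.77, -0.89, 2.02] | total turn [ 0.014  0.017 -0.027] dpos [-0.0143 -0.0421 -0.0752]
```

View pics/w14.png

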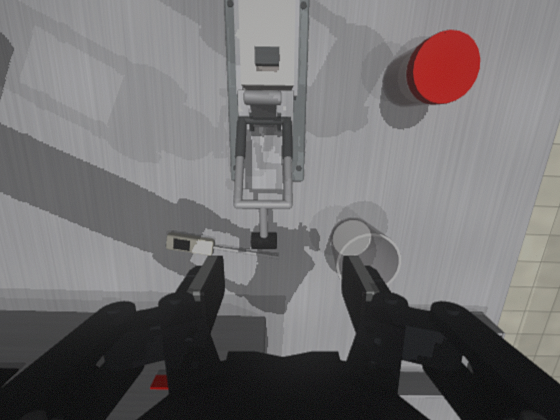

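The grip barrel is at (264,241), the crossbar at (264,205), the lever's end bar at (263,97) and the catch at (266,56).

```bash
cat > m2.py <<'E'
from h import *
np.set_printoptions(precision=4,suppress=True)
cu,cy=fr(2.0); O=np.array([.5197,-.1287,0])
def cr(p): p=np.asarray(p)-O; return np.stack([p@cu,p@cy,p[...,2]],-1)*1000
def box(tag,r0,r1,c0,c1,z0,z1,dark=None):
    im,d,K,E=load(tag);P=cloud(d,K,E)[r0:r1,c0:c1];I=im[r0:r1,c0:c1].max(-1);m=(P[...,2]>z0)&(P[...,2]<z1)
    if dark: m&=I<dark
    t=cr(P[m]); return len(t),np.median(t,0),np.percentile(t,[2,98],axis=0)
E
python3 - <<'E'
from m2 import *
print('grip',*box('w14',228,252,248,282,.15,.25,60))
print('bar',*box('w14',199,211,236,292,.17,.25))
print('tip',*box('w14',90,106,243,284,.17,.25))
print('catch',*box('w14',45,70,252,282,.108,.13))
E
```

```text
grip 365 [-148.475     1.6122  192.0775] [[-156.9294  -10.8791  186.9454]
 [-142.0096   13.4524  193.9345]]
bar 492 [-106.5019    2.2424  206.8914] [[-112.123   -22.0315  203.877 ]
 [-102.926    25.7448  208.4602]]
tip 577 [-16.438    0.6356 195.9107] [[-21.9457 -14.4588 183.9399]
 [-10.3007  15.8164 197.9474]]
catch 465 [ 31.4702   1.9873 115.559 ] [[ 23.6649 -10.4206 109.7213]
 [ 39.8635  14.6348 117.0907]]
```

```bash
cat >> m2.py <<'E'
OFF=np.array([0,1.3,0])
def W(x,z,y=1.3): return O+cu*x/1000+cy*y/1000+Z*z/1000
def tcpcr(): 
    c,s=cur(); return cr(c[:3,3])
def dn(x,z,tilt=0,y=1.3): return T(down(2.0,tilt),W(x,z,y))
E
python3 - <<'E'
from m2 import *
a=dn(-150,250); plan(a); plan(dn(-150,190.5),start=a)
E
```

```text
2 x [0.007, 0.008, -0.014] [3.77, -0.82, 2.02] | total turn [ 0.014  0.017 -0.027] dpos [-0.013  -0.0421 -0.0752]
2 x [-0.0, 0.0, 0.0] [2.97, 0.0, 0.0] | total turn [-0.  0.  0.] dpos [ 0.      0.     -0.0595]
```

>>> {"fn": "arm_command", "kwargs": {
  "series": [
    [[0.007,0.008,-0.014,0,-0.8,2.0,0.6],[0.007,0.008,-0.014,2.0,-0.6,2.0,0.6],[0,0,0,4.0,0,0,0.6],[0,0,0,0,0,0,0.6]]
  ]
}}

```text
time: 15.75
tool_pos: [0.5283, -0.2732, 0.2657]
tcp_rot: [1.179, 1.227, -1.178]
wrist_force: [-0.4, 0.2, -1.5]
width: 0.596
```

```bash
python3 - <<'E'
from m2 import *
rep(); print(tcpcr()); plan(dn(-150,250),N=1);plan(dn(-150,190.5))
E
```

```text
t 15.75 pos [ 0.5283 -0.2732  0.2657] q [-0.519  0.092  1.741  0.001  1.306 -0.561] F [-0.4  0.2 -1.5] w 0.596
[-144.7107    3.5214  265.6594]
1 x [0.006, 0.0, -0.002] [1.57, -0.23, 0.53] | total turn [ 0.006  0.    -0.002] dpos [-0.002  -0.0054 -0.0157]
2 x [0.003, 0.0, -0.001] [3.76, -0.12, 0.26] | total turn [ 0.006  0.    -0.002] dpos [-0.002  -0.0054 -0.0752]
```

>>> {"fn": "arm_command", "kwargs": {
  "series": [
    [[0.005,0,-0.002,2.5,-0.25,0.5,0.6],[0,0,0,2.5,-0.1,0.2,0.6],[0,0,0,2.0,0,0,0.6],[0,0,0,0,0,0,0.6]]
  ]
}}

```text
time: 16.15
tool_pos: [0.5284, -0.2763, 0.2004]
tcp_rot: [1.178, 1.223, -1.175]
wrist_force: [-0.1, 0.4, -0.4]
width: 0.597
```

```bash
python3 - <<'E'
from m2 import *
rep(); print(tcpcr()); plan(dn(-150,190.5),N=1)
snap('wrist','w15')
E
```

```text
t 16.15 pos [ 0.5284 -0.2763  0.2004] q [-0.524  0.134  1.817  0.     1.184 -0.567] F [-0.1  0.4 -0.4] w 0.597
[-147.8168    3.538   200.4201]
1 x [0.008, 0.003, -0.005] [0.99, -0.23, 0.21] | total turn [ 0.008  0.003 -0.005] dpos [-0.0022 -0.0023 -0.0099]
```

View pics/w15.png

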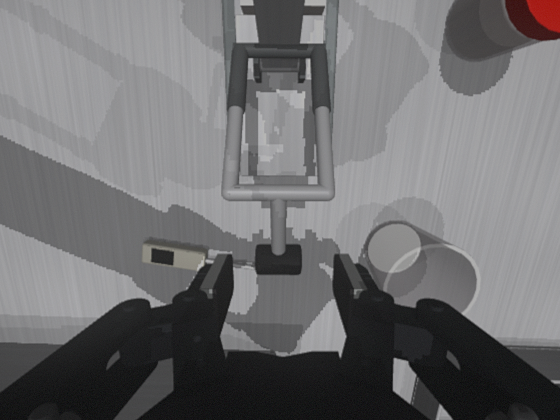

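The grip at (278,259) lies between the fingertips at columns 220 and 345. A last small correction, then close gently.

>>> {"fn": "arm_command", "kwargs": {
  "series": [
    [[0.005,0.002,-0.003,1.1,-0.3,0.3,0.6],[0,0,0,0,0,0,0.6]]
  ]
}}

```text
time: 16.4
tool_pos: [0.5289, -0.28, 0.1951]
tcp_rot: [1.181, 1.216, -1.175]
wrist_force: [0.1, -0.3, -0.5]
width: 0.598
```

```bash
python3 - <<'E'
from m2 import *
rep(); print(tcpcr()); snap('wrist','w16'); print('grip',*box('w16',230,300,240,320,.16,.25,60))
E
```

```text
t 16.40 pos [ 0.5289 -0.28    0.1951] q [-0.529  0.139  1.822  0.001  1.17  -0.569] F [ 0.1 -0.3 -0.5] w 0.598
[-151.5459    3.9445  195.1298]
grip 1308 [-148.1806    1.1506  191.9601] [[-157.2075  -10.919   185.1001]
 [-141.9437   13.3961  193.8725]]
```

View pics/w16.png

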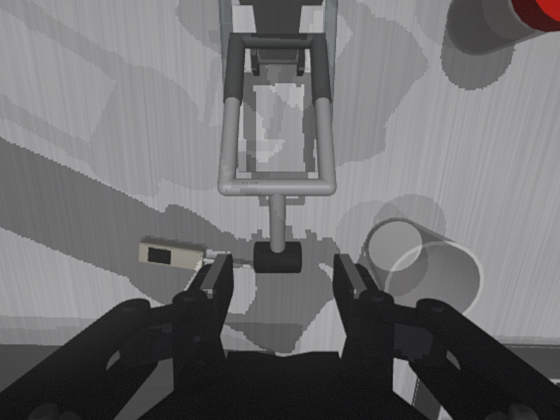

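>>> {"fn": "arm_command", "kwargs": {
  "series": [
    [[0.005,0.002,0,0.6,-0.45,-0.2,0.6],[0,0,0,0,0,0,0.45]]
  ]
}}

```text
time: 16.65
tool_pos: [0.5262, -0.2791, 0.1923]
tcp_rot: [1.187, 1.209, -1.176]
wrist_force: [-0.2, 0.3, -0.4]
width: 0.458
```

```bash
python3 - <<'E'
from m2 import *
rep(); print(tcpcr())
E
```

```text
t 16.65 pos [ 0.5262 -0.2791  0.1923] q [-0.531  0.132  1.834  0.003  1.159 -0.566] F [-0.2  0.3 -0.4] w 0.458
[-150.5178    1.2954  192.3411]
```

>>> {"fn": "arm_command", "kwargs": {
  "series": [
    [[0,0,0,0,0,0,0.2],[0,0,0,0,0,0,0.2],[0,0,0,0,0,0,0.2],[0,0,0,0,0,0,0.2]]
  ],
  "newtons": 25
}}

```text
time: 17.05
tool_pos: [0.5264, -0.2795, 0.1934]
tcp_rot: [1.188, 1.207, -1.176]
wrist_force: [-0.4, 0.4, 0.2]
width: 0.197
```

```bash
python3 - <<'E'
from m2 import *
rep(); t=tcpcr(); print(t)
piv=np.array([-33.6,146.]);r=122.9
# grip center relative to TCP in cradle (x,z): assume measured
g=np.array([-150.3,183.8]); off=g-t[[0,2]]; print('off',off,'r',np.hypot(*(g-piv)))
th0=np.arctan2(g[1]-piv[1],g[0]-piv[0]); print(th0)
ths=np.linspace(th0,-.12,15); pts=piv+r*np.stack([np.cos(ths),np.sin(ths)],1)
for a,p,dp in zip(ths[1:],pts[1:]-off,np.diff(pts,axis=0)): print(round(a,2),'tcp',p.round(1),'row x,z cm',[round(-dp[1]/10,2),round(-dp[0]/10,2)])
E
```

```text
t 17.05 pos [ 0.5264 -0.2795  0.1934] q [-0.532  0.131  1.834  0.003  1.159 -0.566] F [-0.4  0.4  0.2] w 0.197
[-150.981     1.4116  193.4198]
off [ 0.681  -9.6198] r 122.6691892856556
2.8283492412168787
2.62 tcp [-140.7  217.1] row x,z cm [np.float64(-2.36), np.float64(-1.05)]
2.41 tcp [-125.5  238. ] row x,z cm [np.float64(-2.09), np.float64(-1.52)]
2.2 tcp [-106.3  255.2] row x,z cm [np.float64(-1.72), np.float64(-1.92)]
1.99 tcp [-83.9 268.1] row x,z cm [np.float64(-1.28), np.float64(-2.24)]
1.78 tcp [-59.2 276. ] row x,z cm [np.float64(-0.79), np.float64(-2.46)]
1.56 tcp [-33.5 278.5] row x,z cm [np.float64(-0.26), np.float64(-2.57)]
1.35 tcp [ -7.9 275.6] row x,z cm [np.float64(0.29), np.float64(-2.57)]
1.14 tcp [ 16.6 267.5] row x,z cm [np.float64(0.82), np.float64(-2.45)]
0.93 tcp [ 38.9 254.4] row x,z cm [np.float64(1.31), np.float64(-2.23)]
0.72 tcp [ 57.9 236.9] row x,z cm [np.float64(1.75), np.float64(-1.9)]
0.51 tcp [ 72.9 215.8] row x,z cm [np.float64(2.11), np.float64(-1.49)]
0.3 tcp [ 83.1 192.1] row x,z cm [np.float64(2.37), np.float64(-1.02)]
0.09 tcp [ 88.1 166.7] row x,z cm [np.float64(2.53), np.float64(-0.5)]
-0.12 tcp [ 87.7 140.9] row x,z cm [np.float64(2.58), np.float64(0.04)]
```

Width 0.197 is the commanded value, less than the 26 mm barrel, so the grip may have been missed. I'll look.

```bash
python3 - <<'E'
from m2 import *
snap('wrist','w17'); print('grip',*box('w17',200,330,200,340,.16,.25,60))
snap('side','s17'); im=load('s17')[0]; cv2.imwrite('pics/s17c.png',cv2.resize(im[80:200,260:380],(600,600)))
E
```

```text
grip 4868 [-143.8854   -4.5818  230.3841] [[-158.4418  -27.376   186.7999]
 [-137.69     21.3867  249.0859]]
```

View pics/w17.png

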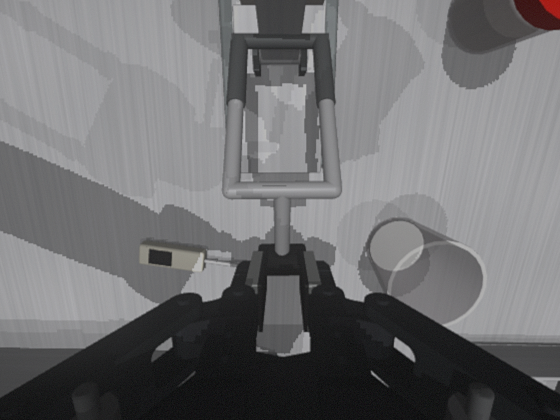

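View pics/s17c.png

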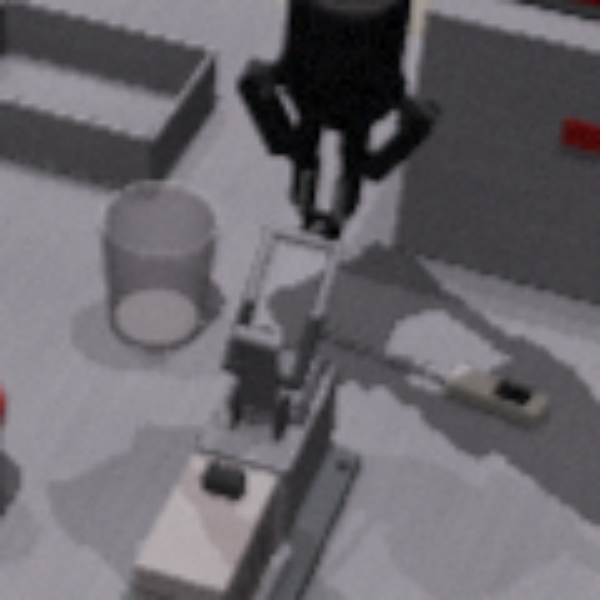

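The barrel at (283,255) does look pinched between the fingertips. I'll test by commanding the jaws shut.

>>> {"fn": "arm_command", "kwargs": {
  "series": [
    [[0,0,0,0,0,0,0.1],[0,0,0,0,0,0,0.1]]
  ],
  "newtons": 25
}}

```text
time: 17.35
tool_pos: [0.5265, -0.2795, 0.1933]
tcp_rot: [1.187, 1.208, -1.176]
wrist_force: [0.9, 0.6, -0.1]
width: 0.1
```

```bash
python3 - <<'E'
from m2 import *
im,d,K,E=snap('wrist','w18'); rep(); cv2.imwrite('pics/w18c.png',cv2.resize(im[170:340,180:390],(741,600)))
# project tool points
c,_=cur()
for p in ((.022,0,0),(.0,0,0),(.022,0,-.011),(.022,0,.011)): print(p,proj((c@np.r_[p,1])[:3],K,E).round(0))
print('model grip',proj(W(-150.6,184),K,E))
E
```

```text
t 17.40 pos [ 0.5265 -0.2796  0.1933] q [-0.532  0.131  1.834  0.003  1.159 -0.566] F [-0.3 -0.2  0.3] w 0.101
(0.022, 0, 0) [282. 250.]
(0.0, 0, 0) [282. 267.]
(0.022, 0, -0.011) [282. 233.]
(0.022, 0, 0.011) [282. 267.]
model grip [281.7354 258.3395]
```

View pics/w18c.png

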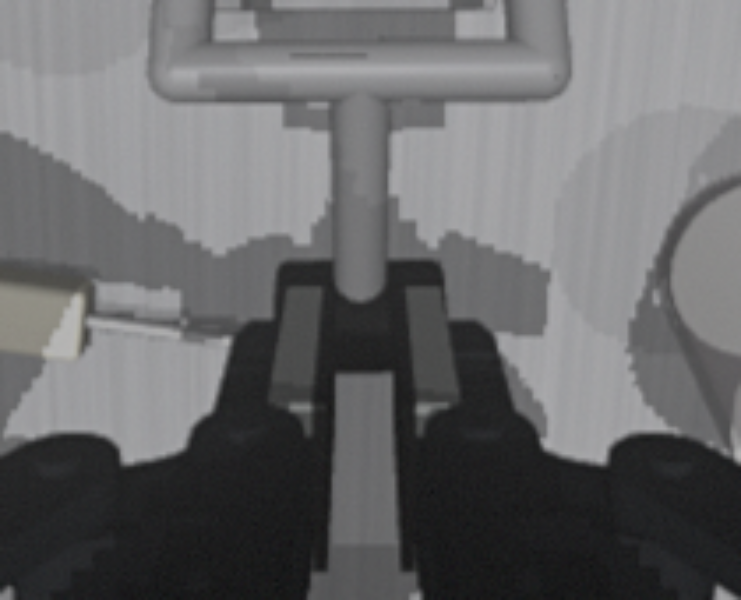

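```bash
python3 - <<'E'
from m2 import *
im,d,K,E=load('w18');P=cloud(d,K,E);c,_=cur()
ci=np.linalg.inv(c)
def tl(p): return ((ci[:3,:3]@p)+ci[:3,3])*1000
for (v,u_) in ((246,264),(250,264),(254,264),(260,264),(270,264),(280,264),(284,264),(254,302),(270,302),(245,283),(256,283),(262,283),(270,283),(274,283),(300,255),(290,262)):
    p=P[v,u_]; print(v,u_,'tool mm',tl(p).round(1),'cradle',cr(p).round(1),im[v,u_])
E
```

```text
246 264 tool mm [ 6.9 -9.8 -8.8] cradle [-142.3   -8.2  186.2] [41 41 40]
250 264 tool mm [ 3.7 -9.7 -7.8] cradle [-143.2   -8.1  189.4] [44 44 43]
254 264 tool mm [ -6.5  -9.  -10. ] cradle [-140.9   -7.6  199.6] [77 78 78]
260 264 tool mm [-14.3  -8.5 -10.4] cradle [-140.5   -7.2  207.4] [76 76 76]
270 264 tool mm [-24.7  -7.9 -10.5] cradle [-140.3   -6.8  217.8] [75 76 75]
280 264 tool mm [-34.6  -7.3 -11.1] cradle [-139.7   -6.3  227.7] [61 62 62]
284 264 tool mm [-36.2  -7.2 -10.2] cradle [-140.5   -6.3  229.3] [105 105 103]
254 302 tool mm [ -8.1   9.6 -10.7] cradle [-140.2   11.   201.5] [78 77 77]
270 302 tool mm [-24.2   8.6 -10.3] cradle [-140.5    9.7  217.6] [75 75 74]
245 283 tool mm [ -0.6   0.3 -12.4] cradle [-138.6    1.8  193.8] [118 114 115]
256 283 tool mm [ 3.   0.3 -4.7] cradle [-146.3    1.9  190.3] [43 44 45]
262 283 tool mm [ 0.5  0.3 -2.4] cradle [-148.6    1.9  192.8] [42 42 41]
270 283 tool mm [2.  0.4 2.9] cradle [-154.     1.9  191.3] [31 33 31]
274 283 tool mm [3.  0.4 5.8] cradle [-156.8    1.9  190.4] [33 32 33]
300 255 tool mm [-48.7  -9.6 -10.9] cradle [-139.8   -8.9  241.7] [33 32 34]
290 262 tool mm [-43.3  -7.5 -11.7] cradle [-139.    -6.7  236.4] [38 35 33]
```

The fingertips seem to stand farther back than I assumed and closed above the barrel. I'll check the tip position in several earlier pictures.

```bash
python3 - <<'E'
from m2 import *
# tool->cam constant
cam_in_tool=None
s0R=R.from_rotvec([2.0619,.3117,-2.0624]).as_matrix(); E0=load('wrist0')[3]
X=np.linalg.inv(T(s0R,[.1979,-.6446,.2303]))@E0
for tag in('w13','w14','w16','w17','w18','w12'):
    im,d,K,E=load(tag);P=cloud(d,K,X)  # in tool frame
    m=(d>0)&(abs(P[...,1])<.06)&(abs(P[...,2])<.013)&(P[...,0]>-.06)&(P[...,0]<.03)
    t=P[m]*1000
    print(tag,len(t),'x pct',np.percentile(t[:,0],[50,90,98,100]).round(1))
    h=t[t[:,0]>np.percentile(t[:,0],97)]; print('   ',h.mean(0).round(1), h[:,1].min().round(1),h[:,1].max().round(1))
E
```

```text
w13 5960 x pct [-38.2 -20.9 -15.4 -11.4]
    [-14.7   0.3  -0.8] -47.7 48.8
w14 9861 x pct [-52.1 -19.4  -9.6  -4.2]
    [-8.5 -0.3 -2.9] -41.1 41.7
w16 12887 x pct [-51.7   1.9   5.5  13.5]
    [ 7.1 -2.2 -7.5] -15.4 10.6
w17 11965 x pct [-51.3  -3.7   4.8  12.3]
    [ 6.3  0.3 -7.2] -12.9 12.9
w18 11005 x pct [-51.6 -10.7   5.2  11.7]
    [ 6.4 -0.2 -7.7] -13.0 12.8
w12 15794 x pct [-31.5 -17.8 -17.   -8.9]
    [-15.4  -1.1  -3.9] -41.8 43.3
```

The pictures agree: the real fingertips are about 25 mm farther back than the stated overhang, near the TCP when shut, so the jaws closed above the barrel. I'll open, go 22 mm lower and pinch again.

>>> {"fn": "arm_command", "kwargs": {
  "series": [
    [[0,0,0,0,0,0,0.6],[0,0,0,0,0,0,0.6],[0,0,0,0,0,0,0.6],[0,0,0,1.2,0,0,0.6],[0,0,0,1.1,0,-0.05,0.6],[0,0,0,0,0,0,0.6]]
  ]
}}

```text
time: 18.0
tool_pos: [0.5268, -0.279, 0.1681]
tcp_rot: [1.188, 1.208, -1.175]
wrist_force: [-0.9, 0.1, -0.1]
width: 0.6
```

```bash
python3 - <<'E'
from m2 import *
rep(); print(tcpcr())
E
```

```text
t 18.00 pos [ 0.5268 -0.279   0.1681] q [-0.531  0.152  1.858  0.003  1.113 -0.566] F [-0.9  0.1 -0.1] w 0.600
[-150.4671    1.8386  168.0769]
```

>>> {"fn": "arm_command", "kwargs": {
  "series": [
    [[0,0,0,0,0,0,0.1],[0,0,0,0,0,0,0.1],[0,0,0,0,0,0,0.1],[0,0,0,0,0,0,0.1],[0,0,0,0,0,0,0.1]]
  ],
  "newtons": 25
}}

```text
time: 18.5
tool_pos: [0.5262, -0.2787, 0.1671]
tcp_rot: [1.187, 1.21, -1.176]
wrist_force: [-0.2, -0.3, -0.2]
width: 0.298
```

```bash
python3 - <<'E'
from m2 import *
rep(); t=tcpcr(); print(t); im,d,K,E=snap('wrist','w19'); cv2.imwrite('pics/w19c.png',cv2.resize(im[170:340,180:390],(741,600)))
E
```

```text
t 18.50 pos [ 0.5262 -0.2787  0.1671] q [-0.531  0.153  1.859  0.003  1.114 -0.566] F [-0.2 -0.3 -0.2] w 0.298
[-150.1553    1.2164  167.096 ]
```

View pics/w19c.png

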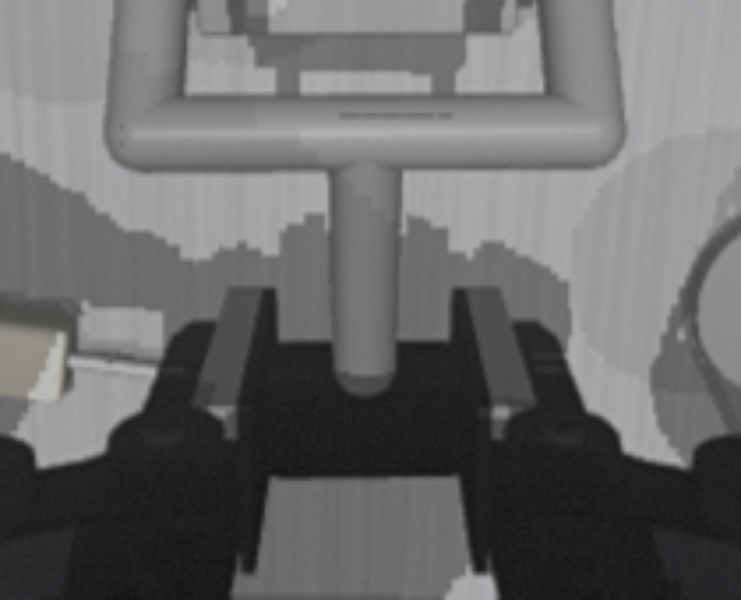

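The barrel is now truly pinched (0.298 ≈ 25 mm). Swinging the bail up along its arc.

>>> {"fn": "arm_command", "kwargs": {
  "series": [
    [[0,0,0,-2.4,0,-1.0,0.1],[0,0,0,-2.1,0,-1.5,0.1],[0,0,0,-1.7,0,-1.9,0.1],[0,0,0,-1.3,0,-2.2,0.1]]
  ]
}}

```text
time: 18.95
tool_pos: [0.5228, -0.2127, 0.241]
tcp_rot: [1.189, 1.208, -1.18]
wrist_force: [1.2, -0.1, -3.4]
width: 0.298
```

```bash
cat > arc.py <<'E'
from m2 import *
import sys
rep(); t=tcpcr(); c=cur()[0]; print(t)
l=float(sys.argv[1]) if len(sys.argv)>1 else 1.817
n=int(sys.argv[2]) if len(sys.argv)>2 else 14
piv=np.array([-35-30*np.cos(l-.2),116+30*np.sin(l-.2)]);r=122.9
off=np.array([-.3,17.]); g=t[[0,2]]+off
th0=np.arctan2(g[1]-piv[1],g[0]-piv[0]); print('r now',np.hypot(*(g-piv)),'th',th0,'dy',t[1]-1.3)
step=.21; ths=np.arange(th0-step,-.13,-step)
prev=g
for a in ths[:6]:
    p=piv+r*np.array([np.cos(a),np.sin(a)]); dp=p-prev; prev=p
    print(round(a,2),'grip',p.round(0),'row x,z',[round(-dp[1]/10,2),round(-dp[0]/10,2)])
plan(T(down(2.),c[:3,3]),N=1)
E
python3 arc.py
```

```text
t 18.95 pos [ 0.5228 -0.2127  0.241 ] q [-0.43   0.039  1.843 -0.     1.244 -0.46 ] F [ 1.2 -0.1 -3.4] w 0.298
[-84.0293   0.1216 241.0178]
r now 122.99255674944675 th 1.9958188890492716 dy -1.1783627813287203
1.79 grip [-60. 266.] row x,z [np.float64(-0.8), np.float64(-2.45)]
1.58 grip [-34. 269.] row x,z [np.float64(-0.28), np.float64(-2.56)]
1.37 grip [ -9. 266.] row x,z [np.float64(0.26), np.float64(-2.56)]
1.16 grip [ 16. 258.] row x,z [np.float64(0.79), np.float64(-2.45)]
0.95 grip [ 38. 246.] row x,z [np.float64(1.28), np.float64(-2.24)]
0.74 grip [ 57. 228.] row x,z [np.float64(1.72), np.float64(-1.92)]
1 x [-0.005, 0.007, -0.014] [0.0, -0.0, -0.0] | total turn [-0.005  0.007 -0.014] dpos [0. 0. 0.]
```

Tracking is very good (radius 123.0). Continuing over the top.

>>> {"fn": "arm_command", "kwargs": {
  "series": [
    [[-0.005,0,-0.01,-0.8,0.1,-2.45,0.1],[0,0,0,-0.3,0,-2.55,0.1],[0,0,0,0.25,0,-2.55,0.1],[0,0,0,0.8,0,-2.45,0.1]]
  ]
}}

```text
time: 19.35
tool_pos: [0.5196, -0.1095, 0.2449]
tcp_rot: [1.177, 1.211, -1.185]
wrist_force: [0.6, -2.6, -2.9]
width: 0.298
```

```bash
python3 arc.py; python3 -c "
from m2 import *
im=snap('side','s20')[0]; cv2.imwrite('pics/s20c.png',cv2.resize(im[80:200,260:380],(600,600)))"
```

```text
t 19.35 pos [ 0.5196 -0.1095  0.2449] q [-0.248 -0.024  1.9   -0.011  1.256 -0.279] F [ 0.6 -2.6 -2.9] w 0.298
[ 19.1781   0.6159 244.8994]
r now 127.26176128958552 th 1.1456255387982635 dy -0.6841366630711248
0.94 grip [ 39. 245.] row x,z [np.float64(1.7), np.float64(-2.04)]
0.73 grip [ 58. 228.] row x,z [np.float64(1.74), np.float64(-1.9)]
0.52 grip [ 73. 207.] row x,z [np.float64(2.1), np.float64(-1.5)]
0.31 grip [ 84. 183.] row x,z [np.float64(2.36), np.float64(-1.03)]
0.1 grip [ 89. 158.] row x,z [np.float64(2.52), np.float64(-0.51)]
-0.11 grip [ 88. 132.] row x,z [np.float64(2.58), np.float64(0.02)]
1 x [-0.0, 0.013, -0.006] [-0.0, -0.0, -0.0] | total turn [-0.     0.013 -0.006] dpos [0. 0. 0.]
```

View pics/s20c.png

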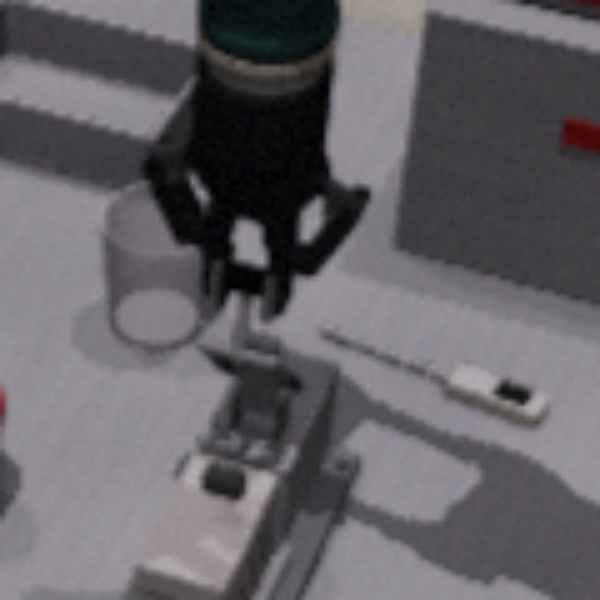

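```bash
python3 arc.py 1.90
```

```text
t 19.40 pos [ 0.5187 -0.1059  0.2429] q [-0.244 -0.024  1.904 -0.008  1.256 -0.277] F [ 1.2  1.3 -3.5] w 0.297
[ 22.8325  -0.2517 242.8722]
r now 126.1112808704568 th 1.131222136941373 dy -1.551708400831013
0.92 grip [ 43. 244.] row x,z [np.float64(1.63), np.float64(-2.07)]
0.71 grip [ 62. 226.] row x,z [np.float64(1.76), np.float64(-1.88)]
0.5 grip [ 77. 205.] row x,z [np.float64(2.12), np.float64(-1.47)]
0.29 grip [ 87. 181.] row x,z [np.float64(2.38), np.float64(-0.99)]
0.08 grip [ 91. 156.] row x,z [np.float64(2.53), np.float64(-0.48)]
-0.13 grip [ 91. 130.] row x,z [np.float64(2.58), np.float64(0.06)]
1 x [0.001, 0.009, -0.004] [-0.0, 0.0, -0.0] | total turn [ 0.001  0.009 -0.004] dpos [0. 0. 0.]
```

>>> {"fn": "arm_command", "kwargs": {
  "series": [
    [[0,0.005,-0.004,1.7,0.1,-2.0,0.1],[0,0,0,1.8,0,-1.85,0.1],[0,0,0,2.1,0,-1.4,0.1]]
  ]
}}

```text
time: 19.7
tool_pos: [0.5189, -0.0513, 0.1917]
tcp_rot: [1.18, 1.218, -1.18]
wrist_force: [-1.8, -0.4, 1.1]
width: 0.296
```

```bash
python3 arc.py 1.85
```

```text
t 19.70 pos [ 0.5189 -0.0513  0.1917] q [-0.143 -0.003  1.979 -0.005  1.158 -0.178] F [-1.8 -0.4  1.1] w 0.296
[ 77.3923   1.8723 191.7217]
r now 126.42787466062673 th 0.519965707731489 dy 0.5722988621886815
0.31 grip [ 84. 183.] row x,z [np.float64(2.53), np.float64(-0.73)]
0.1 grip [ 90. 158.] row x,z [np.float64(2.52), np.float64(-0.52)]
-0.11 grip [ 90. 132.] row x,z [np.float64(2.58), np.float64(0.01)]
1 x [0.003, 0.006, -0.006] [0.0, 0.0, 0.0] | total turn [ 0.003  0.006 -0.006] dpos [0. 0. 0.]
```

>>> {"fn": "arm_command", "kwargs": {
  "series": [
    [[0,0,0,2.4,0,-0.8,0.1],[0,0,0,1.5,0,-0.3,0.1],[0,0,0,0,0,0,0.1]]
  ]
}}

```text
time: 20.0
tool_pos: [0.5166, -0.0363, 0.1512]
tcp_rot: [1.178, 1.223, -1.178]
wrist_force: [-0.3, 0.4, 0.2]
width: 0.297
```

```bash
python3 arc.py 1.85; python3 -c "
from m2 import *
im=snap('side','s21')[0]; w=snap('wrist','w21')[0]; cv2.imwrite('pics/c21.png',np.hstack([cv2.resize(im[100:220,250:370],(400,400)),cv2.resize(w[130:400,145:415],(400,400))]))"
```

```text
t 20.00 pos [ 0.5166 -0.0363  0.1512] q [-0.116  0.031  2.025 -0.003  1.082 -0.156] F [-0.3  0.4  0.2] w 0.297
[ 92.4896   0.1601 151.1735]
r now 126.78672755397938 th 0.17654529010781972 dy -1.1398849967769138
-0.03 grip [ 90. 142.] row x,z [np.float64(2.64), np.float64(0.2)]
1 x [0.006, 0.003, -0.003] [0.0, 0.0, 0.0] | total turn [ 0.006  0.003 -0.003] dpos [0. 0. 0.]
```

View pics/c21.png

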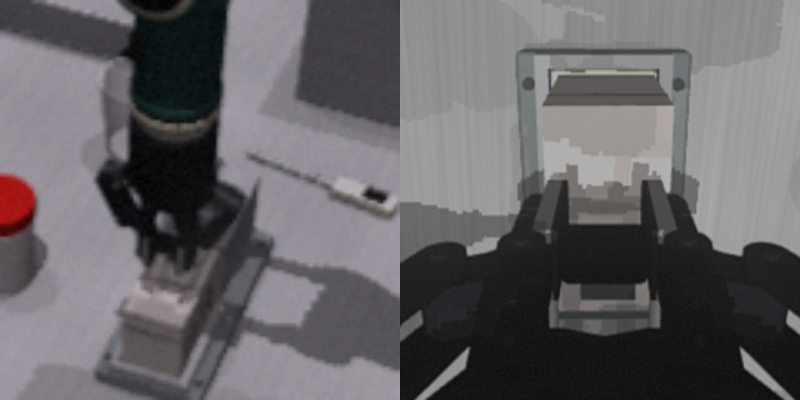

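```bash
python3 - <<'E'
from m2 import *
im,d,K,E=load('w21');P=cloud(d,K,E)
for v in range(300,362,4): print(v,cr(P[v,282]).round(0),cr(P[v,268]).round(0),cr(P[v,256]).round(0),im[v,282])
E
```

```text
300 [ 90.   0. 181.] [ 91.  -6. 181.] [ 90. -11. 181.] [30 30 31]
304 [ 90.   0. 183.] [ 89.  -6. 182.] [ 88. -11. 181.] [27 29 28]
308 [ 88.   0. 182.] [ 87.  -6. 182.] [ 88. -11. 183.] [26 28 27]
312 [ 86.   0. 183.] [ 85.  -6. 182.] [ 85. -11. 181.] [27 23 24]
316 [ 83.   0. 182.] [ 83.  -6. 182.] [ 83. -11. 182.] [26 25 27]
320 [ 79.   0. 179.] [ 80.  -6. 180.] [ 80. -11. 180.] [22 23 22]
324 [ 30.   1. 115.] [ 30.  -9. 115.] [ 18. -19.  99.] [53 52 51]
328 [ 26.   1. 115.] [ 27.  -9. 116.] [ 15. -19. 101.] [46 47 45]
332 [ 11.   1. 100.] [ 11. -10. 100.] [ 10. -19.  99.] [87 88 92]
336 [  7.   1. 100.] [  7. -10.  99.] [  8. -19. 100.] [101 102 108]
340 [-1.  1. 94.] [ -1. -10.  94.] [ -1. -20.  95.] [63 65 66]
344 [-1.  1. 98.] [ -1. -10.  99.] [ -0. -19.  99.] [55 54 54]
348 [-4.  1. 99.] [ -4. -10.  99.] [ -4. -19.  99.] [85 84 83]
352 [-8.  1. 99.] [ -7. -10. 100.] [102.  -7. 226.] [84 83 82]
356 [102.   0. 226.] [101.  -4. 226.] [102.  -7. 227.] [62 62 59]
360 [102.   0. 228.] [103.  -3. 229.] [102.  -7. 228.] [19 20 19]
```

>>> {"fn": "arm_command", "kwargs": {
  "series": [
    [[0,0,0,1.5,0.05,-0.45,0.1],[0,0,0,1.4,0.05,-0.1,0.1],[0,0,0,1.0,0,0.1,0.1],[0,0,0,0,0,0,0.1]]
  ]
}}

```text
time: 20.5
tool_pos: [0.5179, -0.0339, 0.1124]
tcp_rot: [1.18, 1.221, -1.181]
wrist_force: [-0.7, 1.4, 1.0]
width: 0.296
```

```bash
python3 - <<'E'
from m2 import *
rep();print(tcpcr()); im,d,K,E=snap('wrist','w22');P=cloud(d,K,E)
for v in range(276,362,5): print(v,cr(P[v,282]).round(0),cr(P[v,256]).round(0),cr(P[v,308]).round(0),im[v,282])
cv2.imwrite('pics/w22c.png',cv2.resize(im[130:400,145:415],(600,600)))
E
```

```text
t 20.50 pos [ 0.5179 -0.0339  0.1124] q [-0.111  0.075  2.057 -0.004  1.005 -0.146] F [-0.7  1.4  1. ] w 0.296
[ 94.8305   1.463  112.4235]
276 [ 83.   1. 100.] [ 96. -11. 125.] [ 94.  14. 120.] [117 119 125]
281 [79.  1. 99.] [ 94. -11. 126.] [ 92.  14. 121.] [106 109 114]
286 [ 97.   1. 135.] [ 97. -10. 136.] [ 97.  13. 136.] [32 35 35]
291 [ 97.   1. 139.] [ 96. -10. 138.] [ 95.  13. 137.] [28 31 32]
296 [ 95.   1. 141.] [ 95. -10. 140.] [ 94.  13. 140.] [27 28 29]
301 [ 93.   1. 141.] [ 93. -10. 141.] [ 93.  12. 142.] [29 29 30]
306 [ 91.   1. 143.] [ 91. -10. 142.] [ 92.  12. 143.] [27 30 29]
311 [ 89.   1. 143.] [ 90. -10. 144.] [ 89.  12. 143.] [28 27 26]
316 [ 87.   1. 143.] [ 86. -10. 143.] [ 87.  13. 143.] [28 26 25]
321 [ 83.   1. 142.] [ 83. -10. 142.] [ 82.  13. 140.] [20 18 20]
326 [ 67.   1. 124.] [ 54. -14. 106.] [ 55.  16. 107.] [88 87 88]
331 [ 59.   1. 117.] [ 53. -13. 110.] [ 53.  16. 109.] [90 90 89]
336 [ 52.   1. 112.] [ 50. -14. 110.] [ 50.  16. 110.] [89 89 89]
341 [38.  1. 99.] [ 38. -15.  99.] [ 38.  17. 100.] [84 86 89]
346 [ 36.   1. 101.] [ 35. -15. 101.] [ 35.  18. 100.] [31 31 31]
351 [ 35.   1. 104.] [105.  -6. 185.] [105.   9. 185.] [29 29 26]
356 [105.   1. 187.] [105.  -6. 187.] [105.   8. 187.] [23 24 21]
361 [106.   1. 190.] [106.  -6. 190.] [106.   8. 190.] [20 21 19]
```

View pics/w22c.png

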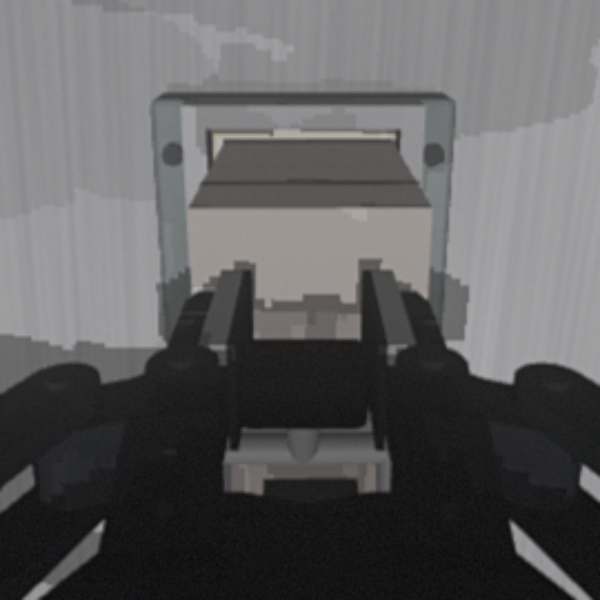

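The crossbar (crop (305,445), cradle x≈52) lies just above the top face, in front of the catch (crop (305,488)). I'll let the bail drop and rise away.

>>> {"fn": "arm_command", "kwargs": {
  "series": [
    [[0,0,0,0.1,0,0,0.5],[0,0,0,0,0,0,0.5],[0,0,0,0,0,0,0.5],[0,0,0,-2.0,0,0,0.5],[0,0,0,-4,0,0,0.3],[0,0,0,-4,0,0,0],[0,0,0,-4,0,0,0],[0,0,0,-3,0,0,0],[0,0,0,0,0,0,0]]
  ]
}}

```text
time: 21.45
tool_pos: [0.5208, -0.0346, 0.2917]
tcp_rot: [1.184, 1.21, -1.174]
wrist_force: [0.8, -0.3, 0.5]
width: -0.004
```

```bash
python3 - <<'E'
from m2 import *
rep();print(tcpcr()); im,d,K,E=snap('wrist','w23');snap('top','t23')
cv2.imwrite('pics/w23c.png',cv2.resize(im[150:350,180:380],(600,600)))
E
```

```text
t 21.45 pos [ 0.5208 -0.0346  0.2917] q [-0.111 -0.071  1.86  -0.005  1.338 -0.146] F [ 0.8 -0.3  0.5] w -0.004
[ 94.0171   4.405  291.6815]
```

View pics/w23c.png

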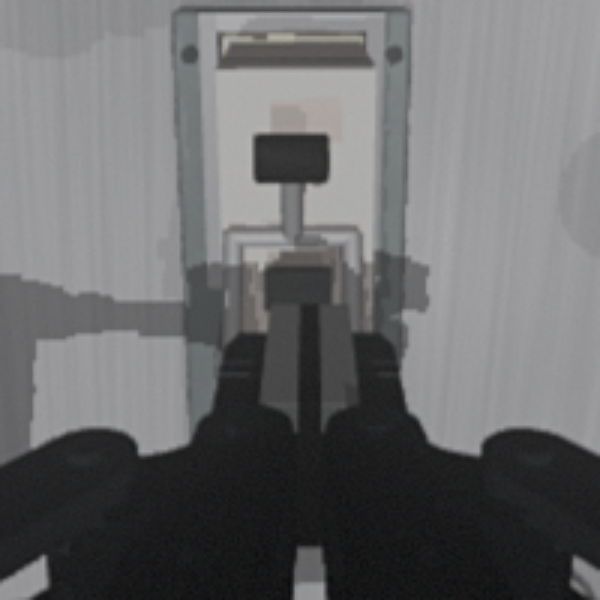

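The bail is down with its bar in front of the catch (crop (290,238)). Next comes the lever, pushed with closed fingers. First I'll measure the shut fingertip and the lever.

```bash
python3 - <<'E'
from m2 import *
s0R=R.from_rotvec([2.0619,.3117,-2.0624]).as_matrix(); E0=load('wrist0')[3]
X=np.linalg.inv(T(s0R,[.1979,-.6446,.2303]))@E0
im,d,K,E=load('w23');P=cloud(d,K,X)*1000
for v in range(236,300,6): print(v,P[v,275].round(1),P[v,290].round(1),im[v,275])
im,d,K,E=load('t23');Q=cloud(d,K,E);q=cr(Q[d>0]); m=(abs(q[:,1])<17)&(q[:,2]>150)&(q[:,2]<200)&(q[:,0]>-60)&(q[:,0]<30); t=q[m]; print(len(t), t.min(0) if len(t) else 0, t.max(0) if len(t) else 0)
if len(t): h=t[t[:,2]>np.percentile(t[:,2],70)]; print(h.mean(0))
E
```

```text
236 [190.9  -8.4  53.3] [193.1   9.5  54.1] [89 92 94]
242 [176.4  -8.   55.2] [192.8   9.5  61.7] [59 59 59]
248 [175.6  -8.1  62.2] [192.3   9.6  69.2] [61 60 60]
254 [ -7.   -3.1 -10.8] [ -7.4   4.2 -11. ] [74 74 74]
260 [-13.8  -2.9 -10.7] [-15.    4.1 -11.3] [74 73 73]
266 [-21.2  -2.8 -11.3] [-21.    3.9 -11.2] [72 71 71]
272 [-26.4  -2.6 -11. ] [-26.9   3.8 -11.3] [70 72 70]
278 [-32.   -2.5 -11.2] [-31.5   3.7 -10.9] [72 72 71]
284 [-36.6  -2.4 -11. ] [-36.7   3.5 -11.1] [78 78 78]
290 [-42.1  -2.3 -11.6] [-42.6   3.4 -11.9] [26 27 25]
296 [-47.   -2.1 -12.1] [-47.3   3.3 -12.2] [28 28 25]
0 0 0
```

```bash
python3 - <<'E'
from m2 import *
plan(dn(32,240)); plan(dn(32,173.5),start=dn(32,240))
E
```

```text
2 x [0.001, 0.003, -0.004] [2.37, -0.06, 3.11] | total turn [ 0.002  0.006 -0.008] dpos [ 0.0013 -0.0623 -0.0471]
2 x [-0.0, 0.0, 0.0] [3.32, -0.0, -0.0] | total turn [-0.  0.  0.] dpos [ 0.      0.     -0.0665]
```

>>> {"fn": "arm_command", "kwargs": {
  "series": [
    [[0,0.003,-0.004,2.2,-0.05,3.1,0],[0,0.003,-0.004,2.5,-0.05,3.0,0],[0,0,0,3.0,0,0,0],[0,0,0,3.0,0,0,0],[0,0,0,0,0,0,0]]
  ],
  "newtons": 40
}}

```text
time: 22.05
tool_pos: [0.5167, -0.0966, 0.1707]
tcp_rot: [1.18, 1.234, -1.185]
wrist_force: [-0.3, 0.5, -0.5]
width: -0.001
```

```bash
cat > lev.py <<'E'
from m2 import *
rep(); t=tcpcr(); print(t); c=cur()[0]
A=np.array([-35,116.])
def tcp(l,rho=64,h=5): 
    k=A+rho*np.array([-np.cos(l),np.sin(l)])+h*np.array([np.sin(l),np.cos(l)]); return k+[11,-3.5]
prev=None
for l in (1.9,1.57,1.4,1.25,1.1,.95,.8,.65,.5,.35,.2,.1,0): 
    p=tcp(l); print(l,p.round(1),'' if prev is None else ('row x,z cm',[round(-(p-prev)[1]/10,2),round(-(p-prev)[0]/10,2)]),'from now',[round(-(p-t[[0,2]])[1]/10,2),round(-(p-t[[0,2]])[0]/10,2)]); prev=p
plan(T(down(2.),c[:3,3]),N=1)
E
python3 lev.py; python3 -c "
from m2 import *
im=snap('side','s24')[0]; cv2.imwrite('pics/s24c.png',cv2.resize(im[100:220,250:370],(600,600)))"
```

```text
t 22.05 pos [ 0.5167 -0.0966  0.1707] q [-0.233  0.034  1.983  0.001  1.132 -0.271] F [-0.3  0.5 -0.5] w -0.001
[ 32.1957  -1.874  170.675 ]
1.9 [  1.4 171.4]  from now [np.float64(-0.08), np.float64(3.08)]
1.57 [-19.1 176.5] ('row x,z cm', [np.float64(-0.51), np.float64(2.05)]) from now [np.float64(-0.58), np.float64(5.12)]
1.4 [-30.  176.4] ('row x,z cm', [np.float64(0.01), np.float64(1.09)]) from now [np.float64(-0.57), np.float64(6.21)]
1.25 [-39.4 174.8] ('row x,z cm', [np.float64(0.16), np.float64(0.95)]) from now [np.float64(-0.41), np.float64(7.16)]
1.1 [-48.6 171.8] ('row x,z cm', [np.float64(0.3), np.float64(0.91)]) from now [np.float64(-0.11), np.float64(8.08)]
0.95 [-57.2 167.5] ('row x,z cm', [np.float64(0.43), np.float64(0.86)]) from now [np.float64(0.32), np.float64(8.94)]
0.8 [-65.  161.9] ('row x,z cm', [np.float64(0.56), np.float64(0.78)]) from now [np.float64(0.88), np.float64(9.72)]
0.65 [-71.9 155.2] ('row x,z cm', [np.float64(0.67), np.float64(0.69)]) from now [np.float64(1.55), np.float64(10.41)]
0.5 [-77.8 147.6] ('row x,z cm', [np.float64(0.76), np.float64(0.58)]) from now [np.float64(2.31), np.float64(11.0)]
0.35 [-82.4 139.1] ('row x,z cm', [np.float64(0.84), np.float64(0.46)]) from now [np.float64(3.15), np.float64(11.46)]
0.2 [-85.7 130.1] ('row x,z cm', [np.float64(0.9), np.float64(0.33)]) from now [np.float64(4.06), np.float64(11.79)]
0.1 [-87.2 123.9] ('row x,z cm', [np.float64(0.63), np.float64(0.15)]) from now [np.float64(4.68), np.float64(11.94)]
0 [-88.  117.5] ('row x,z cm', [np.float64(0.64), np.float64(0.08)]) from now [np.float64(5.32), np.float64(12.02)]
1 x [0.003, -0.003, 0.007] [-0.0, 0.0, -0.0] | total turn [ 0.003 -0.003  0.007] dpos [0. 0. 0.]
```

View pics/s24c.png

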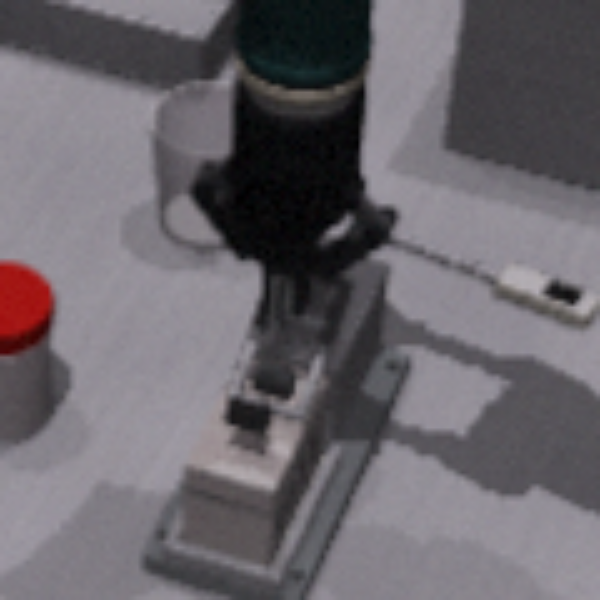

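The fingers stand in front of the lever at crop (295,290), with the bail lying over the cassette. Pushing the lever back.

>>> {"fn": "arm_command", "kwargs": {
  "series": [
    [[0,0,0.005,0,0.3,2.0,0],[0,0,0,-0.3,0,1.6,0],[0,0,0,-0.3,0,1.3,0],[0,0,0,0,0,1.0,0]]
  ]
}}

```text
time: 22.5
tool_pos: [0.5239, -0.1555, 0.1812]
tcp_rot: [1.183, 1.231, -1.176]
wrist_force: [-0.1, 1.9, -1.1]
width: 0.003
```

```bash
python3 lev.py; python3 -c "
from m2 import *
im=snap('side','s25')[0]; cv2.imwrite('pics/s25c.png',cv2.resize(im[100:220,250:370],(600,600)))"
```

```text
t 22.50 pos [ 0.5239 -0.1555  0.1812] q [-0.337  0.06   1.935  0.005  1.147 -0.38 ] F [-0.1  1.9 -1.1] w 0.003
[-26.9133   3.2928 181.2379]
1.9 [  1.4 171.4]  from now [np.float64(0.98), np.float64(-2.83)]
1.57 [-19.1 176.5] ('row x,z cm', [np.float64(-0.51), np.float64(2.05)]) from now [np.float64(0.47), np.float64(-0.79)]
1.4 [-30.  176.4] ('row x,z cm', [np.float64(0.01), np.float64(1.09)]) from now [np.float64(0.48), np.float64(0.3)]
1.25 [-39.4 174.8] ('row x,z cm', [np.float64(0.16), np.float64(0.95)]) from now [np.float64(0.64), np.float64(1.25)]
1.1 [-48.6 171.8] ('row x,z cm', [np.float64(0.3), np.float64(0.91)]) from now [np.float64(0.94), np.float64(2.17)]
0.95 [-57.2 167.5] ('row x,z cm', [np.float64(0.43), np.float64(0.86)]) from now [np.float64(1.38), np.float64(3.02)]
0.8 [-65.  161.9] ('row x,z cm', [np.float64(0.56), np.float64(0.78)]) from now [np.float64(1.93), np.float64(3.81)]
0.65 [-71.9 155.2] ('row x,z cm', [np.float64(0.67), np.float64(0.69)]) from now [np.float64(2.6), np.float64(4.5)]
0.5 [-77.8 147.6] ('row x,z cm', [np.float64(0.76), np.float64(0.58)]) from now [np.float64(3.37), np.float64(5.09)]
0.35 [-82.4 139.1] ('row x,z cm', [np.float64(0.84), np.float64(0.46)]) from now [np.float64(4.21), np.float64(5.55)]
0.2 [-85.7 130.1] ('row x,z cm', [np.float64(0.9), np.float64(0.33)]) from now [np.float64(5.11), np.float64(5.88)]
0.1 [-87.2 123.9] ('row x,z cm', [np.float64(0.63), np.float64(0.15)]) from now [np.float64(5.74), np.float64(6.03)]
0 [-88.  117.5] ('row x,z cm', [np.float64(0.64), np.float64(0.08)]) from now [np.float64(6.37), np.float64(6.11)]
1 x [0.006, -0.004, -0.001] [0.0, 0.0, 0.0] | total turn [ 0.006 -0.004 -0.001] dpos [0. 0. 0.]
```

View pics/s25c.png

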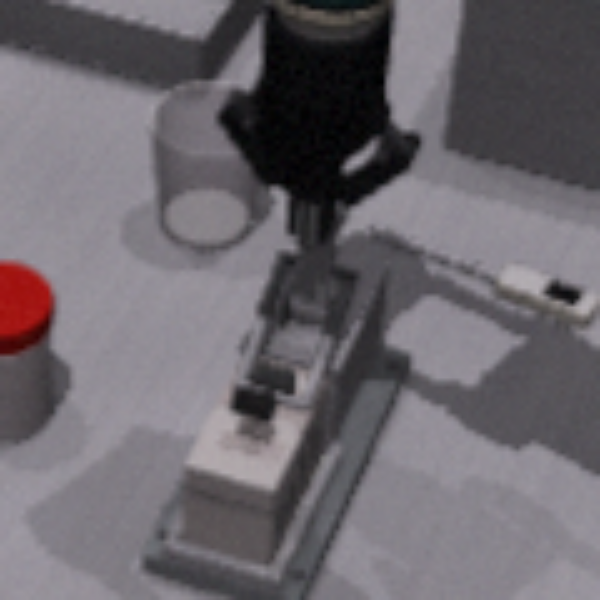

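>>> {"fn": "arm_command", "kwargs": {
  "series": [
    [[0,0,0,0.4,-0.1,0.9,0],[0,0,0,0.3,-0.1,0.9,0],[0,0,0,0.3,0,0.9,0],[0,0,0,0.4,0,0.8,0]]
  ]
}}

```text
time: 22.95
tool_pos: [0.5252, -0.1932, 0.1686]
tcp_rot: [1.186, 1.226, -1.173]
wrist_force: [-0.1, 3.2, -0.0]
width: 0.003
```

```bash
python3 lev.py; python3 -c "
from m2 import *
im=snap('side','s26')[0]; w=snap('wrist','w26')[0]; cv2.imwrite('pics/c26.png',np.hstack([cv2.resize(im[100:220,250:370],(400,400)),cv2.resize(w[100:300,180:380],(400,400))]))"
```

```text
t 22.95 pos [ 0.5252 -0.1932  0.1686] q [-0.401  0.093  1.924  0.007  1.121 -0.445] F [-0.1  3.2 -0. ] w 0.003
[-64.6847   3.2592 168.6462]
1.9 [  1.4 171.4]  from now [np.float64(-0.28), np.float64(-6.61)]
1.57 [-19.1 176.5] ('row x,z cm', [np.float64(-0.51), np.float64(2.05)]) from now [np.float64(-0.79), np.float64(-4.56)]
1.4 [-30.  176.4] ('row x,z cm', [np.float64(0.01), np.float64(1.09)]) from now [np.float64(-0.78), np.float64(-3.47)]
1.25 [-39.4 174.8] ('row x,z cm', [np.float64(0.16), np.float64(0.95)]) from now [np.float64(-0.62), np.float64(-2.52)]
1.1 [-48.6 171.8] ('row x,z cm', [np.float64(0.3), np.float64(0.91)]) from now [np.float64(-0.32), np.float64(-1.61)]
0.95 [-57.2 167.5] ('row x,z cm', [np.float64(0.43), np.float64(0.86)]) from now [np.float64(0.12), np.float64(-0.75)]
0.8 [-65.  161.9] ('row x,z cm', [np.float64(0.56), np.float64(0.78)]) from now [np.float64(0.68), np.float64(0.03)]
0.65 [-71.9 155.2] ('row x,z cm', [np.float64(0.67), np.float64(0.69)]) from now [np.float64(1.34), np.float64(0.72)]
0.5 [-77.8 147.6] ('row x,z cm', [np.float64(0.76), np.float64(0.58)]) from now [np.float64(2.11), np.float64(1.31)]
0.35 [-82.4 139.1] ('row x,z cm', [np.float64(0.84), np.float64(0.46)]) from now [np.float64(2.95), np.float64(1.77)]
0.2 [-85.7 130.1] ('row x,z cm', [np.float64(0.9), np.float64(0.33)]) from now [np.float64(3.85), np.float64(2.1)]
0.1 [-87.2 123.9] ('row x,z cm', [np.float64(0.63), np.float64(0.15)]) from now [np.float64(4.48), np.float64(2.25)]
0 [-88.  117.5] ('row x,z cm', [np.float64(0.64), np.float64(0.08)]) from now [np.float64(5.11), np.float64(2.33)]
1 x [0.005, -0.004, -0.007] [0.0, 0.0, 0.0] | total turn [ 0.005 -0.004 -0.007] dpos [0. 0. 0.]
```

View pics/c26.png

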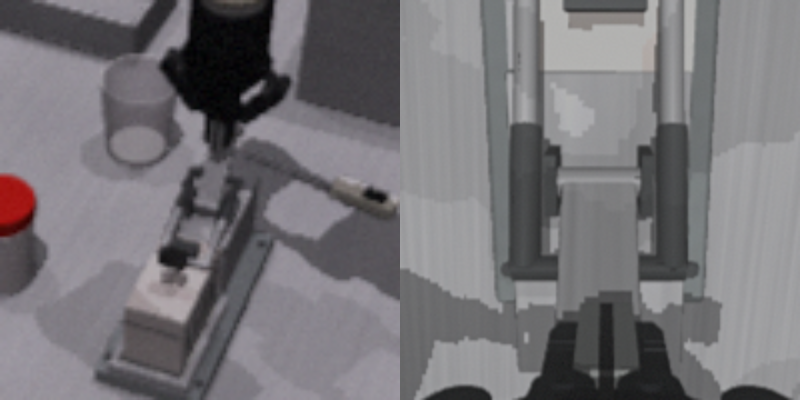

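View pics/w26.png

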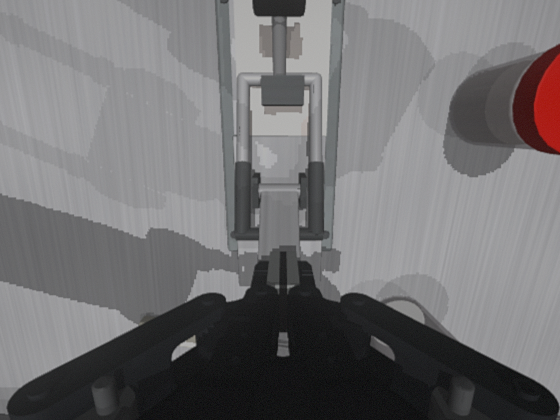

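```bash
python3 - <<'E'
from m2 import *
im,d,K,E=load('w26');P=cloud(d,K,E)
for v in range(20,140,6): print(v,cr(P[v,283]).round(0),cr(P[v,262]).round(0),im[v,283])
E
```

```text
20 [ 58.   3. 134.] [ 68. -10. 100.] [104 103 103]
26 [ 56.   3. 131.] [ 65. -10. 100.] [98 97 97]
32 [ 54.   3. 128.] [ 61. -10. 100.] [104 103 103]
38 [ 51.   3. 127.] [ 58. -10. 101.] [104 103 104]
44 [ 49.   3. 124.] [ 55. -10. 101.] [106 104 104]
50 [ 47.   3. 121.] [ 51. -10. 100.] [102 102 102]
56 [ 44.   3. 117.] [ 48. -10. 100.] [103 101 102]
62 [ 41.   3. 116.] [ 44. -10. 100.] [103 101 102]
68 [ 39.   3. 113.] [ 41. -10. 101.] [103 100 101]
74 [ 36.   3. 110.] [ 36. -10. 107.] [93 93 92]
80 [ 32.   3. 115.] [ 32.  -9. 116.] [90 90 88]
86 [ 28.   3. 115.] [ 28. -10. 115.] [88 86 84]
92 [ 25.   3. 114.] [ 25. -10. 115.] [91 88 89]
98 [ 21.   3. 116.] [ 21. -10. 116.] [89 88 88]
104 [ 18.   3. 113.] [ 18. -10. 112.] [67 66 63]
110 [ 15.   3. 100.] [ 15. -11.  99.] [132 133 139]
116 [12.  3. 99.] [ 12. -11. 100.] [175 177 177]
122 [  8.   3. 100.] [  8. -11. 100.] [177 179 178]
128 [ 4.  3. 99.] [  4. -11. 100.] [176 177 179]
134 [-0.  3. 99.] [ -0. -11. 100.] [177 179 179]
```

The crossbar at (280,80) lies under the lip, and the cassette has been drawn to the block. Continuing down.

>>> {"fn": "arm_command", "kwargs": {
  "series": [
    [[0,0,0,0.7,-0.1,0.4,0],[0,0,0,0.8,-0.1,0.5,0],[0,0,0,0.9,0,0.5,0],[0,0,0,0.9,0,0.4,0]]
  ]
}}

```text
time: 23.45
tool_pos: [0.5257, -0.2153, 0.1355]
tcp_rot: [1.183, 1.219, -1.173]
wrist_force: [0.2, 1.3, 0.6]
width: -0.001
```

```bash
python3 lev.py | grep -v row; python3 -c "
from m2 import *
im=snap('side','s27')[0]; w=snap('wrist','w27')[0]; cv2.imwrite('pics/c27.png',np.hstack([cv2.resize(im[100:220,250:370],(400,400)),cv2.resize(w[100:300,180:380],(400,400))]))"
```

```text
t 23.45 pos [ 0.5257 -0.2153  0.1355] q [-0.434  0.137  1.941  0.003  1.054 -0.477] F [0.2 1.3 0.6] w -0.001
[-86.7276   2.9546 135.5435]
1.9 [  1.4 171.4]  from now [np.float64(-3.59), np.float64(-8.81)]
1 x [0.006, 0.002, -0.01] [-0.0, -0.0, -0.0] | total turn [ 0.006  0.002 -0.01 ] dpos [0. 0. 0.]
```

View pics/c27.png

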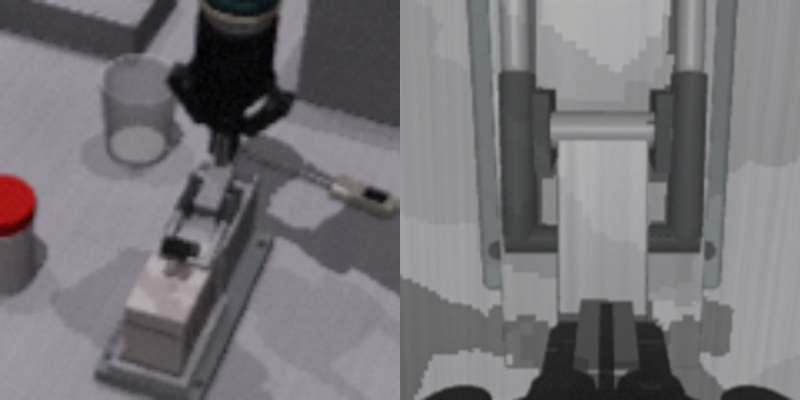

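>>> {"fn": "arm_command", "kwargs": {
  "series": [
    [[0,0,0,0.8,-0.1,0.1,0],[0,0,0,0.8,0,0.05,0],[0,0,0,0.7,0,0,0],[0,0,0,0.4,0,0,0]]
  ]
}}

```text
time: 23.95
tool_pos: [0.5242, -0.2168, 0.1201]
tcp_rot: [1.182, 1.224, -1.175]
wrist_force: [-8.8, 3.9, 17.7]
width: -0.001
```

```bash
python3 - <<'E'
from m2 import *
rep(); print(tcpcr()); w,d,K,E=snap('wrist','w28'); P=cloud(d,K,E)
cv2.imwrite('pics/c28.png',cv2.resize(w[60:300,160:400],(600,600)))
for v in range(160,256,6): print(v,cr(P[v,282]).round(0))
E
```

```text
t 23.95 pos [ 0.5242 -0.2168  0.1201] q [-0.437  0.154  1.952  0.003  1.03  -0.48 ] F [-8.8  3.9 17.7] w -0.001
[-88.1603   1.4493 120.1063]
160 [-33.   1. 120.]
166 [-36.   1. 120.]
172 [-39.   1. 120.]
178 [-42.   1. 120.]
184 [-45.   1. 120.]
190 [-47.   1. 120.]
196 [-51.   1. 119.]
202 [-53.   1. 121.]
208 [-56.   1. 121.]
214 [-59.   1. 120.]
220 [-63.   1. 119.]
226 [-66.   1. 120.]
232 [-69.   1. 120.]
238 [-72.   1. 120.]
244 [-76.   1. 119.]
250 [-79.   1. 120.]
```

View pics/c28.png

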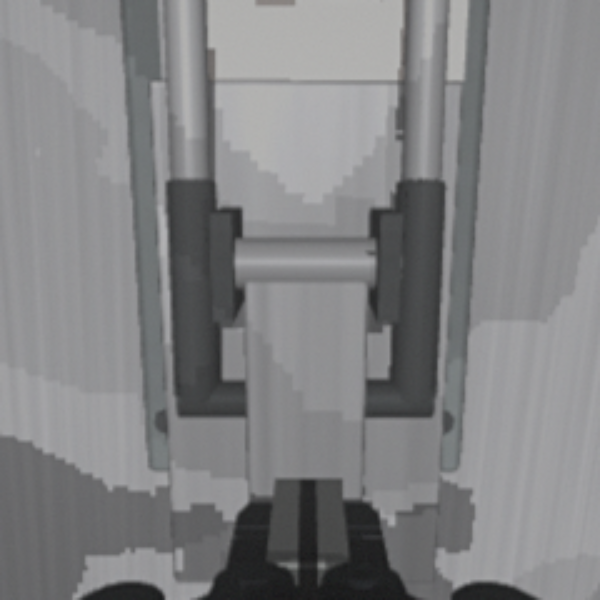

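The lever is flat (top at z≈120 along its whole length), with 18 N of contact. Lifting away and checking.

>>> {"fn": "arm_command", "kwargs": {
  "series": [
    [[0,0,0,-1.5,0,0,0],[0,0,0,-4,0,0,0],[0,0,0,-4,0,0,0],[0,0,0,-4,0,0,0],[0,0,0,-4,0,0,0],[0,0,0,-4,0,0,0],[0,0,0,0,0,-1.5,0],[0,0,0,0,0,0,0]]
  ]
}}

```text
time: 24.8
tool_pos: [0.5202, -0.1995, 0.3384]
tcp_rot: [1.18, 1.231, -1.177]
wrist_force: [0.9, 0.4, -1.5]
width: 0.004
```

```bash
python3 - <<'E'
from m2 import *
rep(); w,d,K,E=snap('wrist','w29'); P=cloud(d,K,E); im=snap('side','s29')[0]; snap('top','t29')
cv2.imwrite('pics/c29.png',np.hstack([cv2.resize(im[100:220,250:370],(400,400)),cv2.resize(w[20:300,140:420],(400,400))]))
q=cr(P[d>0])
t=q[(abs(q[:,1])<11)&(q[:,2]>112)&(q[:,2]<140)&(q[:,0]<-42)&(q[:,0]>-125)]; print('lever top slope',np.polyfit(t[:,0],t[:,2],1),t[:,0].min())
t=q[(abs(q[:,2]-100)<4)&(abs(q[:,1])<40)&(q[:,0]>5)&(q[:,0]<125)]; print('cassette top',t.min(0),np.percentile(t,99.5,axis=0))
def objs(tag):
    im,d,K,E=load(tag);P=cloud(d,K,E);P[d==0]=np.nan
    out=[]
    red=((im[...,2]>120)&(im[...,1]<60)).astype(np.uint8)
    n,l,st,ce=cv2.connectedComponentsWithStats(red)
    return [(ce[i].round(0),np.nanmedian(P[l==i],0).round(3)) for i in range(1,n) if st[i,4]>150]
for a in('side0','s29'): print(a,objs(a))
E
```

```text
t 24.80 pos [ 0.5202 -0.1995  0.3384] q [-0.412 -0.008  1.714  0.002  1.436 -0.455] F [ 0.9  0.4 -1.5] w 0.004
lever top slope [ -0.0092 119.1244] -118.39792256327392
cassette top [  5.0061 -27.9674  96.667 ] [108.6924  31.9674 101.7243]
side0 [(array([379.,  70.]), array([ 0.428, -0.583,  0.244])), (array([403.,  76.]), array([ 0.339, -0.581,  0.244])), (array([249., 160.]), array([ 0.718, -0.095,  0.106])), (array([212., 197.]), array([0.747, 0.105, 0.106])), (array([190., 233.]), array([0.734, 0.254, 0.106])), (array([194., 308.]), array([0.609, 0.447, 0.087])), (array([241., 333.]), array([0.485, 0.43 , 0.018]))]
s29 [(array([379.,  70.]), array([ 0.429, -0.583,  0.244])), (array([403.,  76.]), array([ 0.339, -0.584,  0.244])), (array([465.,  76.]), array([ 0.139, -0.672,  0.244])), (array([432.,  82.]), array([ 0.239, -0.583,  0.244])), (array([461.,  89.]), array([ 0.139, -0.583,  0.244])), (array([249., 160.]), array([ 0.719, -0.094,  0.106])), (array([212., 197.]), array([0.747, 0.105, 0.106])), (array([190., 233.]), array([0.734, 0.254, 0.106])), (array([194., 308.]), array([0.609, 0.447, 0.087])), (array([241., 333.]), array([0.486, 0.43 , 0.018]))]
```

View pics/c29.png

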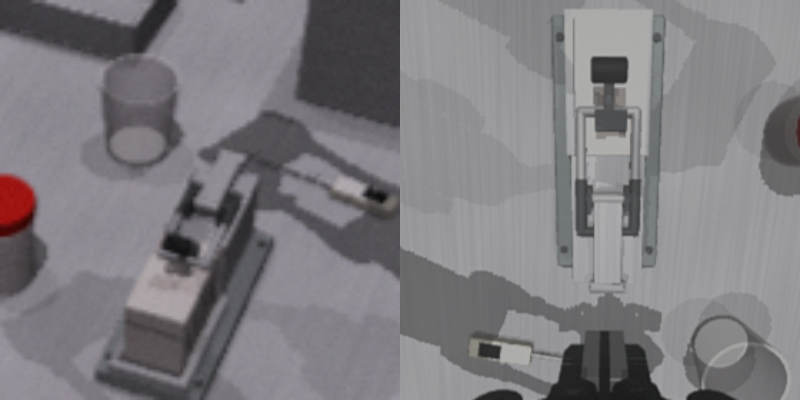

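View pics/s29.png

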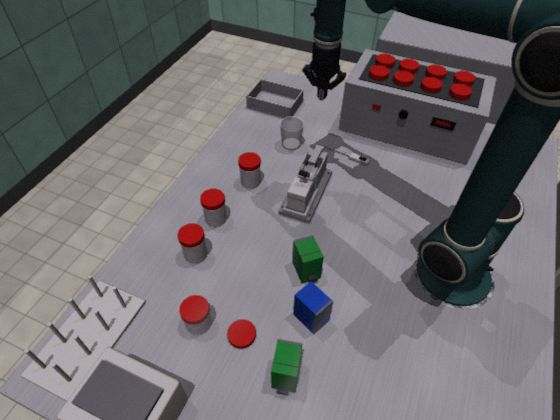

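The lever lies flat (slope 0.01), the crossbar is hooked at crop (610,115), and the cassette's far end is at cradle x≈109 mm, against the block. The jars and lids haven't moved and the arm is clear. Handing in.

```bash
python3 -c "
from workcell import bot
print(bot.finish_job())"
```

```text
the job is handed in; nothing more can be done
None
```

The cassette is latched in the cradle and the job is handed in, after 24.9 s of robot time.

**What I did**
1. I gripped the aluminium cassette, turned it a quarter turn in the air, stood it on its grey base and let go.
2. I took it again from above and set it in the bed with the hook facing away from the latch.
3. I swung the bail over by its grip, so the crossbar came down in front of the catch.
4. I pushed the lever down flat with closed fingers, which pulled the crossbar under the lip and drew the cassette to the block.

**Last checks**
- **Lever:** its top is at 119–120 mm along its length, with a slope under 0.01, so it lies flat. It stayed flat after the arm lifted off.
- **Crossbar:** seen under the lip of the catch.
- **Cassette:** level in the bed, with its far end at cradle x ≈ 109 mm; resting against the block would put it at 110 mm.
- **Bystanders:** jars and spare lid are within 1 mm of where they started. I checked the beaker and probe only by eye; they looked unmoved.
- **Forces:** the highest wrist force I read was about 20 N. I only read it at the end of each move, so a brief peak could have been missed.

**What disagreed or failed**
- **Fingertips:** the camera depth showed them about 25 mm farther back than the stated overhang. My first pinch of the bail grip therefore closed above the barrel; I went about 25 mm lower and the second pinch held. By the same measure, the cassette was probably held only near its top edge when I set it in the bed, but it did not slip.
- **Small moves:** these often fell short or overshot, so I corrected them several times while aligning the cassette over the bed.

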